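Make up two small-engine service kits

ROBOT

A 7-joint arm with a two-finger parallel gripper is mounted at the origin on the work surface. World frame = base frame: x ahead of the robot, y to its left, z up, the work surface at z = 0. Lengths are in m, angles in rad, forces in N, time in s.
With the tool pointing down it reaches from about 0.4 to 0.85 m from the base axis. Payload 4.4 kg.
Tool frame: the origin (TCP) lies at the very end of the fingers, on their centre line; the grasp point (between the pads) lies 19 mm behind it (hold_point_z is the distance from the TCP to the grasp point, in m); z points along the fingers, x is the direction in which the jaws open and shut, and the axes are right-handed (so a half turn about z gives the same grasp; the last joint's range is limited). The gripper opens to 94 mm and grips with 3 to 60 N. Pads are 16 mm wide; open, the fingers measure 119 mm over their backs; the gripper's body (75 mm by 177 mm) begins 78 mm behind the grasp point.
Start: joints at [-1.204, 0.628, 0.038, 1.517, -0.027, 0.996, -0.02], TCP at [0.273, 0.59, 0.205] pointing down, gripper open.
Joint ranges: [-3.06, 3.06], [-0.37, 2.12], [-1.25, 1.32], [0.18, 2.47], [-1.1, 4.24], [0.23, 1.98], [-2.94, 2.94]. Speed limits (rad/s): [2.57, 2.57, 3.14, 3.14, 3.14, 3.14, 3.14].

INTERFACE

Orientations are given as a unit quaternion [x, y, z, w].
In Python, from station import observe, read_camera, hand_in, hold_point_z gives the robot as it stands. The module is installed in compiled form; this text tells all that it offers.
- The arm moves only by the tool send_rows, never from a script. Its argument "motion" is a list of rows, each an object of numbers: "wx", "wy", "wz": the turn, a rotation vector about the tool's x, y, z as a fraction of full scale; "tx", "ty", "tz": the shift along the tool's x, y, z as a fraction of full scale; "hand": the finger opening in mm, from 0 to 94. In form: [{"wx": .., "wy": .., "wz": .., "tx": .., "ty": .., "tz": .., "hand": ..}, ...]. A call has 1 to 20 rows; each row shifts and turns the commanded pose from where the row before left it, along the tool's axes as they then stand; what a row does not reach is not made up. Full scale, the value 1, is 2.5 cm for a shift and 60 degrees for a turn. A row lasts 1/10 s, in which the tool goes at most 50 mm and 8.59 degrees, less where a joint would pass 70% of its speed; a pose out of reach is approached as far as the arm can. A call with a number of a shift or a turn outside -1 to 1 is refused whole. A call with a gripper value outside its range is refused whole. The fingers move at their own pace and stop on an object; "squeeze" is the grip in N (left out, the last holds). Time passes only in rows, so rows that do not move let the fingers close. It gives the time, the measured TCP pose, the force and the opening at its end, in the units of the state.
- observe(): the state, without advancing time (a new reading comes with each control period).
- read_camera(name): name is "side" or "top"; returns a dict with "img" (400x640x3 uint8, red, green, blue), "fx", "fy", "cx", "cy" (pixels), "k1" (the pictures are not rectified: a ray, as slopes to the right and down, at radius r is drawn at 1 + k1 r^2 times it, then the intrinsics apply), "xyz" and "rotation" of the camera in the world. Camera axes: x right, y up, looking along -z (the intrinsics and any distortion apply to the point x, -y, -z); pixel columns grow to the right and rows downward; lengths in m; the calibration is good to about 2 mm. A picture is of the moment at which its call begins. There is no depth.
- hand_in(): hands the job in, once; it reports no verdict.
The state is a dict: "time_s": time; "qpos": joint angles; "qvel": joint speeds; "joint_torque": joint torques, N m; "eef_pos": TCP position; "tcp_rot": TCP orientation; "contact_force": force on the tool from outside, world axes, zero at the start; "moment": the same for the moment, N m; "width": opening from 0.0 (shut) to 1.0 (fully open).
Only numpy, scipy, OpenCV 4.12 (cv2) and the standard library are available. Lean on these libraries where they do the work, as an engineer would, in place of code of your own. Each camera call takes 0.05 s, during which the arm holds its last target.

TASK

Make up the two service kits. The tray with one large and one small compartment gets the air-box cover, lying flat in the large compartment (turn both turn buttons on the housing a quarter turn aside and lift the cover out), and the tall slim filter cartridge standing in the small one; the tray with two equal compartments gets the short wide filter cartridge and the piston, one standing in each compartment, whichever way round. Set every part down on the tray floor, do not drop it, and leave the buttons turned aside.

Things in the scene. Friction and masses are not known exactly. Their poses are not given: they have to be found in the camera images.
- housing: Grey air-box housing fixed to the bench, 150 (x) x 95 (y) x 37 mm high, with a 95 x 69 mm recess in its top holding the cover. Origin: centre of its underside; z up, x along its long side. A steel turn button stands on each short end, pivoting about the vertical at x = +58 mm (button_far) and x = -58 mm (button_near), y = 0.
- button_far (a joint): Turn button at x = +58 mm of the housing: angle (rad), counter-clockwise from above. At 0 (start -0.25 to 0.25) its wing lies along the housing's x, 7 mm over the cover; turns either way to 1.8, stays put (0.04 N m friction); cover free from about 1.2. Wing 40 x 8 mm, 38.5 to 46.5 mm above bench; grip fin on the pivot 26 mm long (along wing), 10 thick, its top 66 mm above bench.
- button_near (a joint): The same for the turn button at x = -58 mm of the housing.
- cover_grip (a point): Centre of the grip of the loose air-box cover: aluminium plate 90 (x) x 64 (y) x 6.5 mm, 0.16 kg, with a black upright grip bar in its middle, 36 mm long (x), 12 thick (y), rising 28 mm above the plate. The point is 20 mm above the plate's underside; z up. It starts in the housing's recess, x along the housing's x, underside 30 mm above the bench, 2.5 mm play.
- tall_cartridge_mid (a point): Centre, half-way up, of the tall slim filter cartridge: pleated paper cylinder with black rubber ends, small metal disc on top, 36 mm diameter, 72 mm high, about 0.07 kg, standing on the bench; z up.
- short_cartridge_mid (a point): Centre, half-way up, of the short wide filter cartridge: pleated paper cylinder with black rubber ends, wide dark metal-rimmed hole on top, 52 mm diameter, 38 mm high, about 0.06 kg, standing on the bench; z up.
- piston_mid (a point): Centre, half-way up, of the aluminium engine piston: plain metal cylinder with ring grooves, 44 mm diameter, 46 mm high, about 0.17 kg, standing crown up on the bench; z up.
- uneven_tray: Low steel kit tray with one large and one small compartment, fixed to the bench, 191 (x) x 106 (y) x 12 mm high, walls and floor 3 mm. Origin: centre of its underside; z up. Large compartment 118 (x) x 100 (y) mm inside, centred at x = -33.5 mm; small one 64 (x) x 100 (y) mm inside, centred at x = +60.5 mm; both at y = 0.
- even_tray: Low steel kit tray with two equal compartments, fixed to the bench, 165 (x) x 106 (y) x 12 mm high, walls and floor 3 mm (floor top 3 mm above the bench). Origin: centre of its underside; z up. Compartments 78 (x) x 100 (y) mm inside, centred at x = +40.5 and x = -40.5 mm, y = 0.
Not all that is in view belongs to the job. Leave any orange or red look-alike of the part that bears short_cartridge_mid alone.

How it is judged:
By the outcome, as a careful person would: the job done as asked, in the order asked, and still so for the second after the job is handed in, with the robot touching nothing.
It also fails if it takes over 128 s, if anything falls off the work surface, if the arm or the gripper's body presses on something with over 40 N, if the wrist force passes 120 N, or if a joint passes its speed limit or range.

## Working session

There is one attempt and no reset: what is moved stays moved. The work goes in short steps, Python scripts to look and compute and a tool call to move; the robot and the scene stay as the last step left them, time stands still between calls to the robot, and variables do not carry over. Pictures are saved under pics/ and viewed, and the job is handed in when it is done.

Besides the shell and the picture viewer there is one more tool, called after ">>>" in YAML: its name, and indented under it one key for each argument. send_rows: Moves the arm, as the interface text tells. Its arguments: {"type":"object","properties":{"motion":{"type":"array"},"squeeze":{"type":"number"}},"required":["motion"]}

```bash
mkdir -p pics
cat > h.py <<'E'
import numpy as np, cv2
from station import observe, read_camera, hand_in, hold_point_z
from scipy.spatial.transform import Rotation as R
E
python3 - <<'E'
from h import *
s=observe(); print({k:np.round(v,4) for k,v in s.items()}, hold_point_z)
import pickle
for n in ("side","top"):
    c=read_camera(n); pickle.dump(c,open(n+".pkl","wb"))
    cv2.imwrite(f"pics/{n}0.png",c["img"][:,:,::-1])
    print(n,{k:v for k,v in c.items() if k!="img"})
E
```

```text
{'time_s': np.float64(0.0), 'qpos': array([-1.2038,  0.6293,  0.0384,  1.5183, -0.027 ,  0.9963, -0.02  ]), 'qvel': array([-0.0015, -0.0015, -0.0005, -0.0001,  0.0004,  0.0001,  0.0009]), 'joint_torque': array([ 1.00000e-04, -5.49727e+01,  1.14300e+00, -1.86633e+01,
       -5.24000e-02,  2.32000e-02,  2.00000e-04]), 'eef_pos': array([0.2723, 0.5895, 0.2046]), 'tcp_rot': array([ 8.424e-01,  5.388e-01, -8.000e-04,  5.000e-04]), 'contact_force': array([-0.1434,  0.938 , -0.8711]), 'moment': array([0.0057, 0.0747, 0.0479]), 'width': np.float64(1.0027)} 0.0188
side {'fx': 507.0769173442221, 'fy': 507.0769173442221, 'cx': 322.0086567120883, 'cy': 195.75740302195769, 'k1': 0.002105643344231905, 'xyz': array([ 0.15814243, -0.80596059,  1.18860206]), 'rotation': array([ 0.31832686, -0.06758046, -0.21067431,  0.92180108])}
top {'fx': 399.27841695318676, 'fy': 399.27841695318676, 'cx': 317.32862837834494, 'cy': 196.11834111125978, 'k1': -0.057253987696825374, 'xyz': array([0.44315095, 0.01176693, 1.19147263]), 'rotation': array([-0.01833507,  0.03102468,  0.70836265, -0.70492812])}
```

View pics/side0.png

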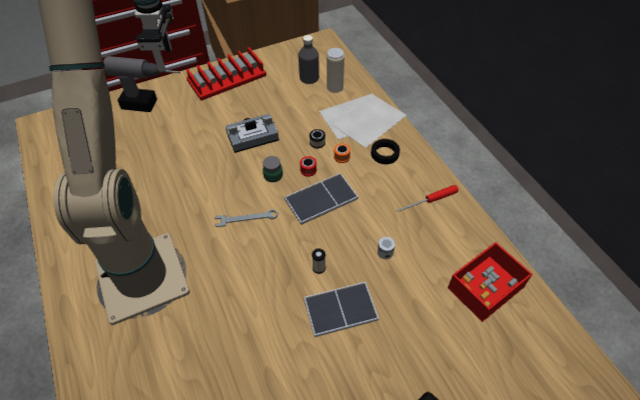

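View pics/top0.png

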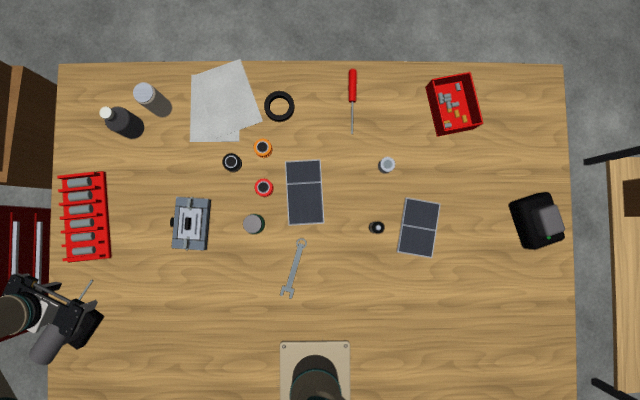

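The side view shows the housing near (252,132), trays at (320,198) and (341,308), and the tall cartridge at (318,260). It also shows a light grey piston at (386,247) and the black short cartridge at (317,138), with red and orange look-alikes at (308,165) and (342,152). The top view shows the same things: housing (190,223), black cartridge (232,162), piston (387,164), tall cartridge (377,227), trays (305,192) and (419,228). Next I'll zoom in.

Run:
```python
from h import *
import pickle
c=pickle.load(open("top.pkl","rb"))["img"][:,:,::-1]
a=cv2.resize(c[135:265,160:300],None,fx=5,fy=5,interpolation=cv2.INTER_CUBIC)[:600]
b=cv2.resize(c[145:265,270:450],None,fx=4.4,fy=4.4,interpolation=cv2.INTER_CUBIC)
cv2.imwrite("pics/ta.png",a);cv2.imwrite("pics/tb.png",b)
c=pickle.load(open("side.pkl","rb"))["img"][:,:,::-1]
a=cv2.resize(c[105:225,215:375],None,fx=5,fy=5,interpolation=cv2.INTER_CUBIC)
cv2.imwrite("pics/sa.png",a)
```

```text
(no output)
```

View pics/ta.png

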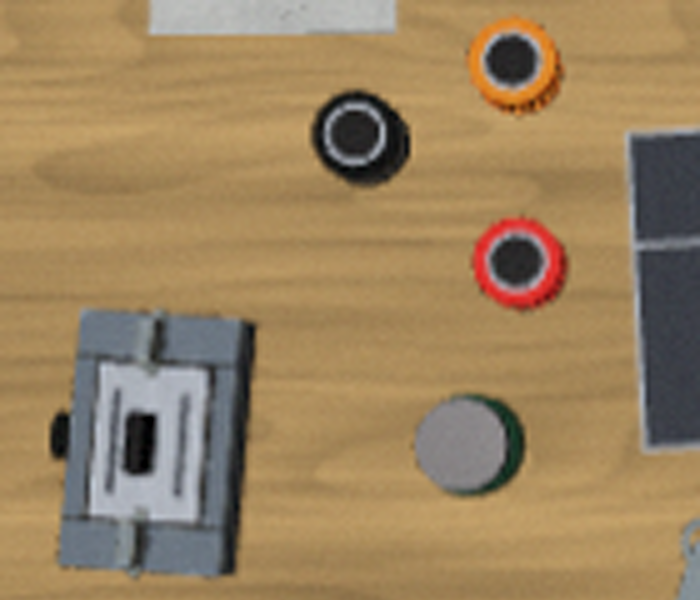

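View pics/tb.png

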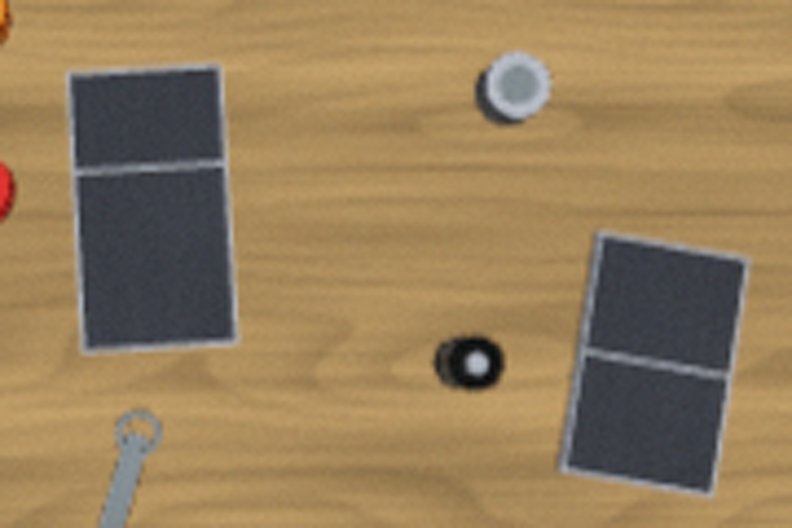

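View pics/sa.png

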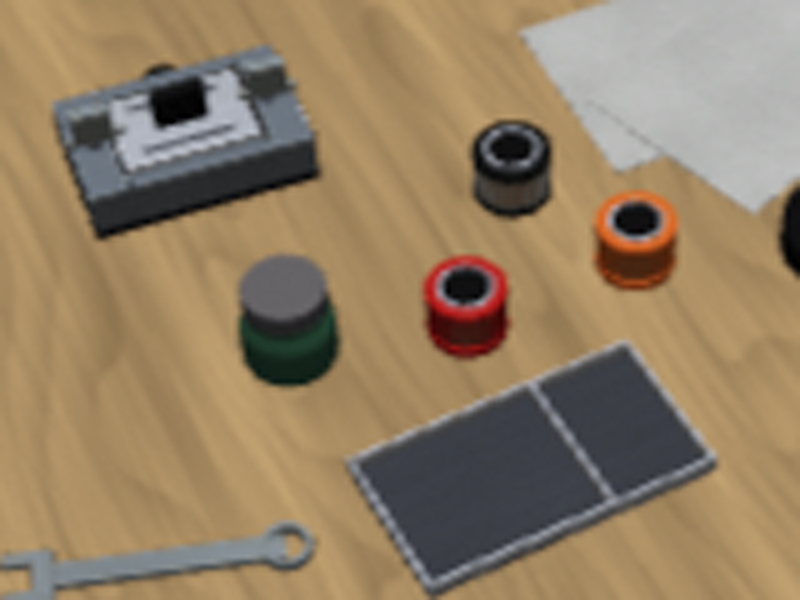

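```bash
cat >> h.py <<'E'
import pickle
def load(n): return pickle.load(open(n+".pkl","rb"))
def K(c): return np.array([[c["fx"],0,c["cx"]],[0,c["fy"],c["cy"]],[0,0,1]]), np.array([c["k1"],0,0,0.])
def rays(c,px):
    k,d=K(c); u=cv2.undistortPoints(np.array(px,float).reshape(-1,1,2),k,d).reshape(-1,2)
    v=np.c_[u[:,0],-u[:,1],-np.ones(len(u))]
    return R.from_quat(c["rotation"]).apply(v)
def plane(c,px,z):
    r=rays(c,px); return (c["xyz"]+r*((z-c["xyz"][2])/r[:,2])[:,None])[:,:2]
def proj(c,p):
    q=R.from_quat(c["rotation"]).inv().apply(np.array(p,float).reshape(-1,3)-c["xyz"])
    k,d=K(c); return cv2.projectPoints(np.c_[q[:,0],-q[:,1],-q[:,2]].reshape(-1,1,3),np.zeros(3),np.zeros(3),k,d)[0].reshape(-1,2)
def tri(c1,p1,c2,p2):
    a=rays(c1,[p1])[0];b=rays(c2,[p2])[0];a/=np.linalg.norm(a);b/=np.linalg.norm(b)
    t=np.linalg.lstsq(np.c_[a,-b],c2["xyz"]-c1["xyz"],rcond=None)[0]
    x,y=c1["xyz"]+a*t[0],c2["xyz"]+b*t[1]
    return (x+y)/2,np.linalg.norm(x-y)
def blobs(mask,amin=15):
    n,l,s,ce=cv2.connectedComponentsWithStats(mask.astype(np.uint8),connectivity=4)
    return [(s[i],ce[i],l==i) for i in range(1,n) if s[i][4]>=amin]
E
python3 - <<'E'
from h import *
T,S=load("top"),load("side")
for n,c,roi in(("top",T,(160,135,450,265)),("side",S,(200,100,420,345))):
    hsv=cv2.cvtColor(c["img"],cv2.COLOR_RGB2HSV).astype(int)
    x0,y0,x1,y1=roi
    m=np.zeros(hsv.shape[:2],bool); m[y0:y1,x0:x1]=True
    nw=m&~((hsv[...,0]>8)&(hsv[...,0]<28)&(hsv[...,1]>70)&(hsv[...,2]>60))
    print(n)
    for s,ce,_ in blobs(nw,60): print("nonwood",s,ce.round(1))
    cv2.imwrite(f"pics/nw_{n}.png",(nw*255).astype(np.uint8))
    for nm,cols in (("T",None),):
        pass
E
```

```text
top
nonwood [190 135  49   7 343] [214. 138.]
nonwood [256 141  12  12 108] [261.9 146.7]
nonwood [223 153  19  19 264] [231.8 162.2]
nonwood [378 157  17  16 218] [386.3 164.6]
nonwood [ 285  159   40   67 2344] [304.1 191.9]
nonwood [254 178  19  19 269] [263.4 187.3]
nonwood [ 170  196   41   55 1857] [190.5 223.1]
nonwood [ 397  197   44   61 2030] [418.3 227.3]
nonwood [243 214  22  20 346] [253.5 223.5]
nonwood [369 222  15  11 141] [376.2 227. ]
nonwood [292 238  15  27 173] [298.7 250.8]
side
nonwood [ 319  100  101   48 3062] [368.9 118.1]
nonwood [ 225  114   54   39 1354] [251.8 132.4]
nonwood [310 130  15  18 232] [317.  138.3]
nonwood [371 139  29  25 437] [384.9 151.2]
nonwood [336 145  11   9  66] [341.4 148.8]
nonwood [263 156  20  26 425] [271.9 168.6]
nonwood [300 156  17  21 287] [307.9 165.7]
nonwood [ 284  173   75   51 2027] [320.5 197.7]
nonwood [215 209  63  18 408] [244.9 217.2]
nonwood [378 237  17  22 319] [385.6 247.2]
nonwood [312 249  13  25 274] [318.4 260.7]
nonwood [ 304  282   75   55 2740] [340.2 308.5]
```

Run:
```python
from h import *
T,S=load("top"),load("side")
def nw(c):
    hsv=cv2.cvtColor(c["img"],cv2.COLOR_RGB2HSV).astype(int)
    return ~((hsv[...,0]>8)&(hsv[...,0]<28)&(hsv[...,1]>70)&(hsv[...,2]>60))
MT,MS=nw(T),nw(S)
def blob(M,p):
    n,l=cv2.connectedComponents(M.astype(np.uint8),connectivity=4); m=l==l[p[1],p[0]]
    return cv2.findContours(m.astype(np.uint8),cv2.RETR_EXTERNAL,cv2.CHAIN_APPROX_NONE)[0][0].reshape(-1,2), np.argwhere(m)[:,::-1].astype(float)
for n,a,b,z in(("short",(232,155),(317,131),.019),("piston",(387,164),(386,247),.023),("tall",(377,228),(318,255),.036)):
    _,pa=blob(MT,a);_,pb=blob(MS,b); ha=cv2.fillPoly(np.zeros((400,640),np.uint8),[cv2.convexHull(pa.astype(np.int32))],1); hb=cv2.fillPoly(np.zeros((400,640),np.uint8),[cv2.convexHull(pb.astype(np.int32))],1)
    ca=np.argwhere(ha)[:,::-1].mean(0);cb=np.argwhere(hb)[:,::-1].mean(0)
    print(n,"top",plane(T,[ca],z).round(4),"side",plane(S,[cb],z).round(4),[x.round(4) if not np.isscalar(x) else round(x,4) for x in tri(T,ca,S,cb)])
for n,a,b,z in(("uneven",(300,200),(320,198),.010),("even",(415,220),(341,320),.010)):
    for nm,c,M,p in(("top",T,MT,a),("side",S,MS,b)):
        ct,pp=blob(M,p)
        hull=cv2.convexHull(ct); hm=cv2.fillPoly(np.zeros((400,640),np.uint8),[hull],1)
        q=plane(c,np.argwhere(hm)[:,::-1].astype(float),z); 
        r=cv2.minAreaRect((plane(c,hull.reshape(-1,2),z)*1000).astype(np.float32))
        print(n,nm,"cent",q.mean(0).round(4),"mar",np.round(r[0],1),np.round(r[1],1),round(r[2],2), "box",cv2.boxPoints(r).round(0).tolist())
        w,v=np.linalg.eigh(np.cov(q.T)); print("  long axis deg",np.degrees(np.arctan2(v[1,1],v[0,1])).round(2), np.sqrt(12*w).round(4))
```

```text
short top [[0.6269 0.2431]] side [[0.6282 0.2399]] [array([0.6286, 0.2434, 0.0154]), np.float64(0.0022)]
piston top [[ 0.6176 -0.2144]] side [[ 0.6189 -0.2145]] [array([ 0.6181, -0.2146,  0.0234]), np.float64(0.0013)]
tall top [[ 0.4336 -0.1793]] side [[ 0.4343 -0.1799]] [array([ 0.434 , -0.1795,  0.0356]), np.float64(0.0009)]
uneven top cent [0.5382 0.0295] mar [539.2  29.7] [193.  107.6] 3.13 box [[440.0, 78.0], [446.0, -29.0], [638.0, -19.0], [633.0, 89.0]]
  long axis deg -176.99 [0.1097 0.1944]
uneven side cent [0.5382 0.0245] mar [540.2  25.7] [194.5 114.3] 3.06 box [[440.0, 78.0], [446.0, -37.0], [640.0, -26.0], [634.0, 88.0]]
  long axis deg -176.72 [0.1169 0.1954]
even top cent [ 0.4318 -0.3099] mar [ 431.9 -310.1] [108.7 167.4] 79.91 box [[340.0, -349.0], [505.0, -378.0], [524.0, -271.0], [359.0, -242.0]]
  long axis deg 169.31 [0.1107 0.169 ]
even side cent [ 0.4314 -0.3149] mar [ 432.7 -313.5] [111.8 167.9] 79.72 box [[340.0, -354.0], [505.0, -383.0], [525.0, -273.0], [360.0, -244.0]]
  long axis deg 169.63 [0.1134 0.1692]
```

Run:
```python
from h import *
T,S=load("top"),load("side")
a=cv2.resize(T["img"][194:254,164:218,::-1],None,fx=10,fy=10,interpolation=cv2.INTER_NEAREST)
b=cv2.resize(S["img"][108:158,220:285,::-1],None,fx=11,fy=11,interpolation=cv2.INTER_NEAREST)
cv2.imwrite("pics/ha.png",a);cv2.imwrite("pics/hb.png",b)
for nm,c,roi in(("top",T,(178,205,204,240)),("side",S,(234,116,270,142))):
    x0,y0,x1,y1=roi; g=c["img"].astype(int).sum(2)/3
    m=np.zeros(g.shape,bool);m[y0:y1,x0:x1]=1
    bl=max(blobs(m&(g<50),4),key=lambda t:t[0][4]); print(nm,"grip",bl[0],bl[1].round(2),plane(c,[bl[1]],.0505).round(4))
    br=max(blobs(m&(g>165),4),key=lambda t:t[0][4]); ct=cv2.findContours(br[2].astype(np.uint8),0,1)[0][0].reshape(-1,2)
    r=cv2.minAreaRect((plane(c,ct,.0365)*1000).astype(np.float32)); print("cover",br[0],np.round(r[0],1),np.round(r[1],1),round(r[2],1))
    globals()["g_"+nm]=bl[1]
print(tri(T,g_top,S,g_side))
```

```text
top grip [185 218   6  12  65] [187.4  223.17] [[0.4471 0.3623]]
cover [178 208  23  31 390] [447.4 361.9] [60.2 85.2] 85.7
side grip [245 121  11   9  79] [250.16 125.03] [[0.4489 0.3603]]
cover [238 119  28  20 181] [448.4 359.4] [60.7 85. ] 85.9
(array([0.44820494, 0.36229374, 0.04900533]), np.float64(0.002336622564246762))
```

View pics/ha.png

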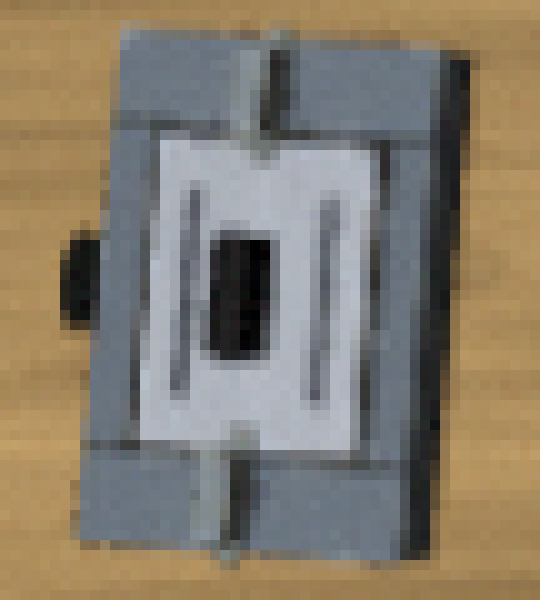

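View pics/hb.png

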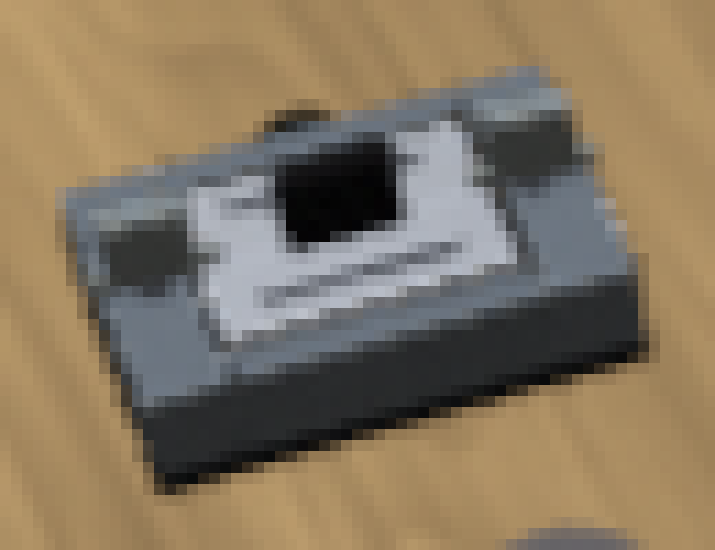

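Run:
```python
from h import *
T,S=load("top"),load("side")
# top view housing top corners (z .037) from zoom: px = 164+u/10-.5
f=lambda u,v:(164+u/10-.5,194+v/10-.5)
g=lambda u,v:(220+u/11-.5,108+v/11-.5)
ct=plane(T,[f(120,30),f(442,48),f(402,555),f(80,542)],.037); print(ct.round(4),ct.mean(0))
cs=plane(S,[g(62,198),g(535,68),g(640,285),g(145,408)],.037); print(cs.round(4),cs.mean(0))
for q in(ct,cs):
  for i in range(4):
    d=q[(i+1)%4]-q[i]; print(np.linalg.norm(d).round(4),np.degrees(np.arctan2(d[1],d[0])).round(1))
print("fin far",plane(T,[f(248,88)],.066),plane(S,[g(515,112)],.066)," near",plane(T,[f(211,497)],.066),plane(S,[g(142,216)],.066))
for C in([.4475,.362],):
  for yw in(-4.2,):
    u=np.array([np.cos(np.radians(yw)),np.sin(np.radians(yw))]); print("pivots",C+.058*u,C-.058*u)
```

```text
[[0.5245 0.4024]
 [0.5189 0.3084]
 [0.3729 0.3183]
 [0.3767 0.4116]] [0.44823837 0.36017156]
[[0.3786 0.4078]
 [0.5246 0.3981]
 [0.5179 0.2995]
 [0.3722 0.3161]] [0.44832678 0.35538647]
0.0942 -93.4
0.1463 176.1
0.0934 87.6
0.148 -3.5
0.1462 -3.8
0.0988 -93.9
0.1466 173.5
0.0919 86.0
fin far [[0.50586429 0.35585617]] [[0.50319202 0.35303381]]  near [[0.39093665 0.36463825]] [[0.39131211 0.36012781]]
pivots [0.50534424 0.35775218] [0.38965576 0.36624782]
```

```bash
cat >> h.py <<'E'
def st(): 
    s=observe(); r=R.from_quat(s["tcp_rot"]).as_matrix(); phi=np.degrees(np.arctan2(r[1,0],r[0,0]))
    print("t",round(float(s["time_s"]),2),"pos",s["eef_pos"].round(4),"phi",phi.round(2),"tilt",np.degrees(np.arccos(-r[2,2])).round(2),"F",s["contact_force"].round(1),"M",s["moment"].round(2),"w",round(float(s["width"])*94,1),"q7",s["qpos"][6].round(2)); return s,phi
def go(x,y,z,phi=None,v=True):
    s,p0=st(); p=s["eef_pos"]
    if phi is None: phi=p0
    d=(phi-p0+180)%360-180
    print("turn total wz",round(-d/60,3),"deg",round(d,1),"rows>=",int(np.ceil(abs(d)/8.5)))
    a=np.radians(phi); dx=np.array([x,y,z])-p
    t=np.array([dx[0]*np.cos(a)+dx[1]*np.sin(a),dx[0]*np.sin(a)-dx[1]*np.cos(a),-dx[2]])/.025
    print("after turn: shift totals tx,ty,tz",t.round(2)," rows>=",int(np.ceil(max(np.hypot(t[0],t[1]),abs(t[2])))))
E
python3 - <<'E'
from h import *
go(.506,.356,.12,76)
E
```

```text
t 0.1 pos [0.2723 0.5896 0.2047] phi 65.2 tilt 0.09 F [-0.1 -0.5  0.5] M [-0.04 -0.01  0.  ] w 94.4 q7 -0.02
turn total wz -0.18 deg 10.8 rows>= 2
after turn: shift totals tx,ty,tz [-6.8  11.33  3.39]  rows>= 14
```

>>> send_rows:
  motion:
    - {"wz": -0.09, "hand": 36}
    - {"wz": -0.09, "hand": 36}
    - {"tx": -0.486, "ty": 0.809, "tz": 0.1, "hand": 36}
    - {"tx": -0.486, "ty": 0.809, "tz": 0.1, "hand": 36}
    - {"tx": -0.486, "ty": 0.809, "tz": 0.2, "hand": 36}
    - {"tx": -0.486, "ty": 0.809, "tz": 0.2, "hand": 36}
    - {"tx": -0.486, "ty": 0.809, "tz": 0.2, "hand": 36}
    - {"tx": -0.486, "ty": 0.809, "tz": 0.2, "hand": 36}
    - {"tx": -0.486, "ty": 0.809, "tz": 0.2, "hand": 36}
    - {"tx": -0.486, "ty": 0.809, "tz": 0.3, "hand": 36}
    - {"tx": -0.486, "ty": 0.809, "tz": 0.3, "hand": 36}
    - {"tx": -0.486, "ty": 0.809, "tz": 0.3, "hand": 36}
    - {"tx": -0.486, "ty": 0.809, "tz": 0.3, "hand": 36}
    - {"tx": -0.486, "ty": 0.809, "tz": 0.3, "hand": 36}
    - {"tx": -0.486, "ty": 0.809, "tz": 0.3, "hand": 36}
    - {"tx": -0.486, "ty": 0.809, "tz": 0.3, "hand": 36}
    - {"hand": 36}
  squeeze: 15

```text
invalid input at $.motion[0]: expected keys wx, wy, wz, tx, ty, tz, hand
```

Run:
```python
from h import *
go(.506,.356,.043,76)
for n in("side","top"):
    c=read_camera(n); pickle.dump(c,open(n+"1.pkl","wb"))
    if n=="side": cv2.imwrite("pics/s1.png",cv2.resize(c["img"][70:170,200:320,::-1],None,fx=6,fy=6,interpolation=cv2.INTER_CUBIC))
    else: cv2.imwrite("pics/t1.png",cv2.resize(c["img"][180:270,140:260,::-1],None,fx=6,fy=6,interpolation=cv2.INTER_CUBIC))
```

```text
t 0.1 pos [0.2723 0.5896 0.2047] phi 65.2 tilt 0.09 F [-0.1 -0.5  0.5] M [-0.04 -0.01  0.  ] w 94.4 q7 -0.02
turn total wz -0.18 deg 10.8 rows>= 2
after turn: shift totals tx,ty,tz [-6.8  11.33  6.47]  rows>= 14
```

View pics/s1.png

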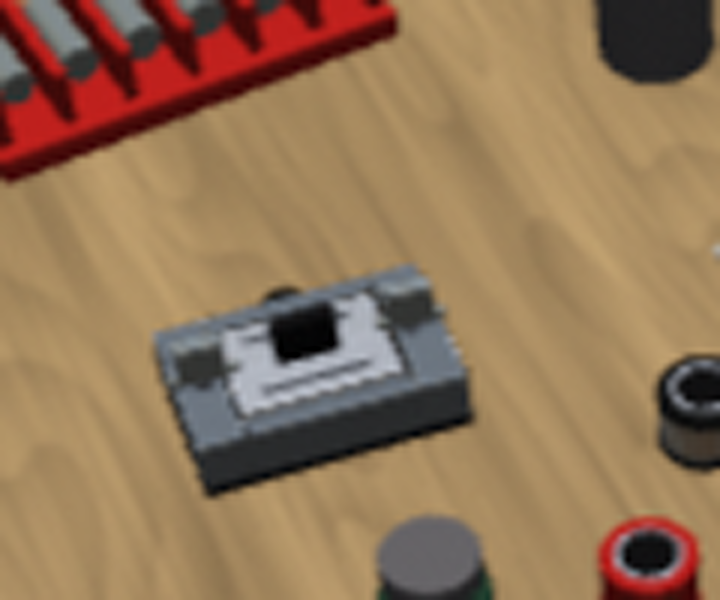

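The call was refused because every row needs all seven keys. The scene is unchanged.

>>> send_rows:
  motion:
    - {"wx": 0, "wy": 0, "wz": -0.09, "tx": 0, "ty": 0, "tz": 0, "hand": 36}
    - {"wx": 0, "wy": 0, "wz": -0.09, "tx": 0, "ty": 0, "tz": 0, "hand": 36}
    - {"wx": 0, "wy": 0, "wz": 0, "tx": -0.486, "ty": 0.809, "tz": 0.1, "hand": 36}
    - {"wx": 0, "wy": 0, "wz": 0, "tx": -0.486, "ty": 0.809, "tz": 0.1, "hand": 36}
    - {"wx": 0, "wy": 0, "wz": 0, "tx": -0.486, "ty": 0.809, "tz": 0.2, "hand": 36}
    - {"wx": 0, "wy": 0, "wz": 0, "tx": -0.486, "ty": 0.809, "tz": 0.2, "hand": 36}
    - {"wx": 0, "wy": 0, "wz": 0, "tx": -0.486, "ty": 0.809, "tz": 0.2, "hand": 36}
    - {"wx": 0, "wy": 0, "wz": 0, "tx": -0.486, "ty": 0.809, "tz": 0.2, "hand": 36}
    - {"wx": 0, "wy": 0, "wz": 0, "tx": -0.486, "ty": 0.809, "tz": 0.2, "hand": 36}
    - {"wx": 0, "wy": 0, "wz": 0, "tx": -0.486, "ty": 0.809, "tz": 0.3, "hand": 36}
    - {"wx": 0, "wy": 0, "wz": 0, "tx": -0.486, "ty": 0.809, "tz": 0.3, "hand": 36}
    - {"wx": 0, "wy": 0, "wz": 0, "tx": -0.486, "ty": 0.809, "tz": 0.3, "hand": 36}
    - {"wx": 0, "wy": 0, "wz": 0, "tx": -0.486, "ty": 0.809, "tz": 0.3, "hand": 36}
    - {"wx": 0, "wy": 0, "wz": 0, "tx": -0.486, "ty": 0.809, "tz": 0.3, "hand": 36}
    - {"wx": 0, "wy": 0, "wz": 0, "tx": -0.486, "ty": 0.809, "tz": 0.3, "hand": 36}
    - {"wx": 0, "wy": 0, "wz": 0, "tx": -0.486, "ty": 0.809, "tz": 0.3, "hand": 36}
    - {"wx": 0, "wy": 0, "wz": 0, "tx": 0, "ty": 0, "tz": 0, "hand": 36}
  squeeze: 15

```text
time_s: 1.9
eef_pos: [0.5086, 0.3521, 0.1218]
tcp_rot: [0.79, 0.613, -0.001, 0.001]
contact_force: [0.2, -0.9, -0.0]
width: 0.381
```

```bash
cat >> h.py <<'E'
def snap(tag,rs=(60,110,190,330),rt=(170,270,130,270),f=5):
    for n,r in(("side",rs),("top",rt)):
        if r is None: continue
        c=read_camera(n); pickle.dump(c,open(n+tag+".pkl","wb"))
        im=cv2.resize(c["img"][r[0]:r[1],r[2]:r[3],::-1],None,fx=f,fy=f,interpolation=cv2.INTER_CUBIC)
        cv2.imwrite(f"pics/{n}_{tag}.png",im)
E
python3 - <<'E'
from h import *
go(.506,.356,.043,76)
snap("b1",rs=(70,170,200,330),rt=(180,260,140,280))
E
```

```text
t 1.9 pos [0.5086 0.3521 0.1218] phi 75.67 tilt 0.21 F [ 0.2 -0.9 -0. ] M [ 0.    0.   -0.03] w 35.8 q7 0.64
turn total wz -0.006 deg 0.3 rows>= 1
after turn: shift totals tx,ty,tz [ 0.13 -0.14  3.15]  rows>= 4
```

View pics/side_b1.png

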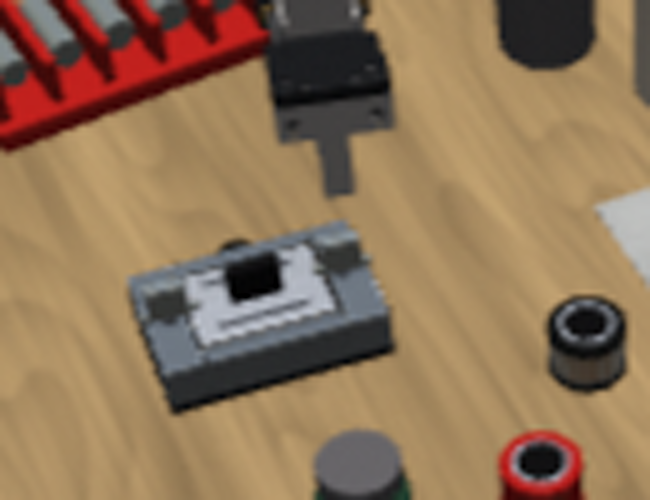

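View pics/top_b1.png

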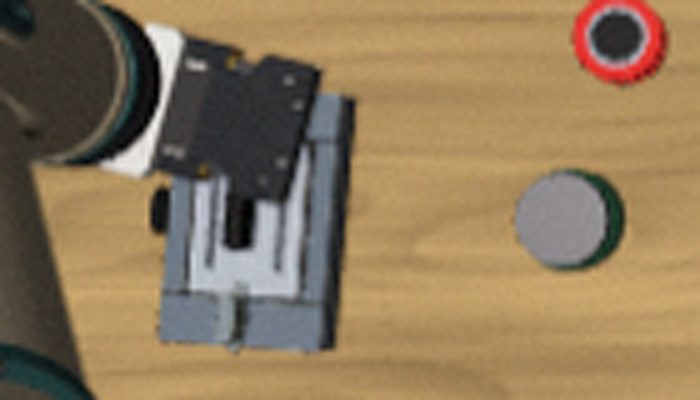

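The gripper is directly above the far button, with the finger at side zoom (337,165) and the fin at (345,250). Now I'll descend.

>>> send_rows:
  motion:
    - {"wx": 0, "wy": 0, "wz": 0, "tx": 0.13, "ty": -0.14, "tz": 0.6, "hand": 36}
    - {"wx": 0, "wy": 0, "wz": 0, "tx": 0, "ty": 0, "tz": 0.8, "hand": 36}
    - {"wx": 0, "wy": 0, "wz": 0, "tx": 0, "ty": 0, "tz": 0.6, "hand": 36}
    - {"wx": 0, "wy": 0, "wz": 0, "tx": 0, "ty": 0, "tz": 0.5, "hand": 36}
    - {"wx": 0, "wy": 0, "wz": 0, "tx": 0, "ty": 0, "tz": 0.4, "hand": 36}
    - {"wx": 0, "wy": 0, "wz": 0, "tx": 0, "ty": 0, "tz": 0.25, "hand": 36}
    - {"wx": 0, "wy": 0, "wz": 0, "tx": 0, "ty": 0, "tz": 0, "hand": 36}
  squeeze: 15

```text
time_s: 2.7
eef_pos: [0.5032, 0.3603, 0.0434]
tcp_rot: [0.788, 0.616, -0.001, -0.0]
contact_force: [0.1, -0.1, 0.7]
width: 0.379
```

>>> send_rows:
  motion:
    - {"wx": 0, "wy": 0, "wz": 0, "tx": 0, "ty": 0, "tz": 0, "hand": 0}
    - {"wx": 0, "wy": 0, "wz": 0, "tx": 0, "ty": 0, "tz": 0, "hand": 0}
    - {"wx": 0, "wy": 0, "wz": 0, "tx": 0, "ty": 0, "tz": 0, "hand": 0}
    - {"wx": 0, "wy": 0, "wz": 0, "tx": 0, "ty": 0, "tz": 0, "hand": 0}
    - {"wx": 0, "wy": 0, "wz": 0, "tx": 0, "ty": 0, "tz": 0, "hand": 0}
  squeeze: 10

```text
time_s: 3.2
eef_pos: [0.5025, 0.3568, 0.0445]
tcp_rot: [0.788, 0.615, -0.003, 0.001]
contact_force: [-2.9, -6.5, 6.2]
width: 0.106
```

Run:
```python
from h import *
st()
```

```text
t 3.2 pos [0.5025 0.3568 0.0445] phi 75.92 tilt 0.36 F [-2.9 -6.5  6.2] M [-1.5   0.71 -0.02] w 9.9 q7 0.63
```

>>> send_rows:
  motion:
    - {"wx": 0, "wy": 0, "wz": 0, "tx": -0.08, "ty": 0.1, "tz": 0, "hand": 0}
    - {"wx": 0, "wy": 0, "wz": 0.06, "tx": 0, "ty": 0, "tz": 0, "hand": 0}
    - {"wx": 0, "wy": 0, "wz": 0.1, "tx": 0, "ty": 0, "tz": 0, "hand": 0}
    - {"wx": 0, "wy": 0, "wz": 0.1, "tx": 0, "ty": 0, "tz": 0, "hand": 0}
    - {"wx": 0, "wy": 0, "wz": 0.1, "tx": 0, "ty": 0, "tz": 0, "hand": 0}
  squeeze: 15

```text
time_s: 3.7
eef_pos: [0.5033, 0.3583, 0.0446]
tcp_rot: [0.89, 0.455, -0.002, -0.001]
contact_force: [-4.1, -0.7, 2.7]
width: 0.106
```

Run:
```python
from h import *
st()
```

```text
t 3.7 pos [0.5033 0.3583 0.0446] phi 54.19 tilt 0.2 F [-4.1 -0.7  2.7] M [-0.09  0.93  0.01] w 9.9 q7 0.37
```

Turning smoothly, so I'll continue.

>>> send_rows:
  motion:
    - {"wx": 0, "wy": 0, "wz": 0.12, "tx": 0, "ty": 0, "tz": 0, "hand": 0}
    - {"wx": 0, "wy": 0, "wz": 0.12, "tx": 0, "ty": 0, "tz": 0, "hand": 0}
    - {"wx": 0, "wy": 0, "wz": 0.12, "tx": 0, "ty": 0, "tz": 0, "hand": 0}
    - {"wx": 0, "wy": 0, "wz": 0.12, "tx": 0, "ty": 0, "tz": 0, "hand": 0}
    - {"wx": 0, "wy": 0, "wz": 0.12, "tx": 0, "ty": 0, "tz": 0, "hand": 0}
    - {"wx": 0, "wy": 0, "wz": 0.12, "tx": 0, "ty": 0, "tz": 0, "hand": 0}
    - {"wx": 0, "wy": 0, "wz": 0.12, "tx": 0, "ty": 0, "tz": 0, "hand": 0}
    - {"wx": 0, "wy": 0, "wz": 0.12, "tx": 0, "ty": 0, "tz": 0, "hand": 0}
    - {"wx": 0, "wy": 0, "wz": 0, "tx": 0, "ty": 0, "tz": 0, "hand": 0}
  squeeze: 15

```text
time_s: 4.6
eef_pos: [0.507, 0.36, 0.0446]
tcp_rot: [1.0, -0.028, 0.002, -0.001]
contact_force: [3.6, 4.0, -4.7]
width: 0.107
```

Run:
```python
from h import *
st()
```

```text
t 4.6 pos [0.507  0.36   0.0446] phi -3.18 tilt 0.26 F [ 3.6  4.  -4.7] M [ 0.86 -0.66  0.01] w 10.1 q7 -0.35
```

>>> send_rows:
  motion:
    - {"wx": 0, "wy": 0, "wz": 0, "tx": 0, "ty": 0, "tz": 0, "hand": 30}
    - {"wx": 0, "wy": 0, "wz": 0, "tx": 0, "ty": 0, "tz": 0, "hand": 30}
    - {"wx": 0, "wy": 0, "wz": 0, "tx": 0, "ty": 0, "tz": 0, "hand": 30}
    - {"wx": 0, "wy": 0, "wz": 0, "tx": 0, "ty": 0, "tz": -0.4, "hand": 30}
    - {"wx": 0, "wy": 0, "wz": 0, "tx": 0, "ty": 0, "tz": -0.8, "hand": 36}
    - {"wx": 0, "wy": 0, "wz": 0, "tx": 0, "ty": 0, "tz": -0.8, "hand": 36}
    - {"wx": 0, "wy": 0, "wz": -0.14, "tx": 0, "ty": 0, "tz": -0.6, "hand": 36}
    - {"wx": 0, "wy": 0, "wz": -0.14, "tx": 0, "ty": 0, "tz": 0, "hand": 36}
    - {"wx": 0, "wy": 0, "wz": -0.14, "tx": 0, "ty": 0, "tz": 0, "hand": 36}
    - {"wx": 0, "wy": 0, "wz": -0.14, "tx": 0, "ty": 0, "tz": 0, "hand": 36}
    - {"wx": 0, "wy": 0, "wz": -0.14, "tx": 0, "ty": 0, "tz": 0, "hand": 36}
    - {"wx": 0, "wy": 0, "wz": -0.14, "tx": 0, "ty": 0, "tz": 0, "hand": 36}
    - {"wx": 0, "wy": 0, "wz": -0.14, "tx": 0, "ty": 0, "tz": 0, "hand": 36}
    - {"wx": 0, "wy": 0, "wz": -0.14, "tx": 0, "ty": 0, "tz": 0, "hand": 36}
    - {"wx": 0, "wy": 0, "wz": -0.14, "tx": 0, "ty": 0, "tz": 0, "hand": 36}
    - {"wx": 0, "wy": 0, "wz": -0.14, "tx": 0, "ty": 0, "tz": 0, "hand": 36}
    - {"wx": 0, "wy": 0, "wz": -0.05, "tx": 0, "ty": 0, "tz": 0, "hand": 36}
    - {"wx": 0, "wy": 0, "wz": 0, "tx": 0, "ty": 0, "tz": 0, "hand": 36}
    - {"wx": 0, "wy": 0, "wz": 0, "tx": 0, "ty": 0, "tz": 0, "hand": 36}
  squeeze: 15

```text
time_s: 6.5
eef_pos: [0.5057, 0.3577, 0.1097]
tcp_rot: [0.745, 0.667, 0.0, 0.0]
contact_force: [0.3, 0.3, -0.0]
width: 0.383
```

Run:
```python
from h import *
go(.390,.364,.105)
```

```text
t 6.5 pos [0.5057 0.3577 0.1097] phi 83.71 tilt 0.03 F [ 0.3  0.3 -0. ] M [ 0.03  0.01 -0.03] w 36.0 q7 0.77
turn total wz -0.0 deg 0.0 rows>= 0
after turn: shift totals tx,ty,tz [-0.26 -4.63  0.19]  rows>= 5
```

>>> send_rows:
  motion:
    - {"wx": 0, "wy": 0, "wz": 0, "tx": 0, "ty": -0.6, "tz": 0, "hand": 36}
    - {"wx": 0, "wy": 0, "wz": 0, "tx": -0.06, "ty": -0.8, "tz": 0, "hand": 36}
    - {"wx": 0, "wy": 0, "wz": 0, "tx": -0.05, "ty": -0.8, "tz": 0, "hand": 36}
    - {"wx": 0, "wy": 0, "wz": 0, "tx": -0.05, "ty": -0.8, "tz": 0, "hand": 36}
    - {"wx": 0, "wy": 0, "wz": 0, "tx": -0.05, "ty": -0.8, "tz": 0, "hand": 36}
    - {"wx": 0, "wy": 0, "wz": 0, "tx": -0.05, "ty": -0.83, "tz": 0, "hand": 36}
    - {"wx": 0, "wy": 0, "wz": 0, "tx": 0, "ty": 0, "tz": 0, "hand": 36}
    - {"wx": 0, "wy": 0, "wz": 0, "tx": 0, "ty": 0, "tz": 0, "hand": 36}
  squeeze: 15

```text
time_s: 7.3
eef_pos: [0.3904, 0.3643, 0.1096]
tcp_rot: [0.744, 0.668, 0.001, 0.0]
contact_force: [-0.1, -0.8, -0.3]
width: 0.382
```

Run:
```python
from h import *
go(.390,.364,.0435)
snap("b2",rs=(70,170,200,330),rt=(180,260,140,280))
```

```text
t 7.3 pos [0.3904 0.3643 0.1096] phi 83.8 tilt 0.07 F [-0.1 -0.8 -0.3] M [ 0.03 -0.05  0.01] w 35.9 q7 0.63
turn total wz -0.0 deg 0.0 rows>= 0
after turn: shift totals tx,ty,tz [-0.01 -0.02  2.64]  rows>= 3
```

View pics/side_b2.png

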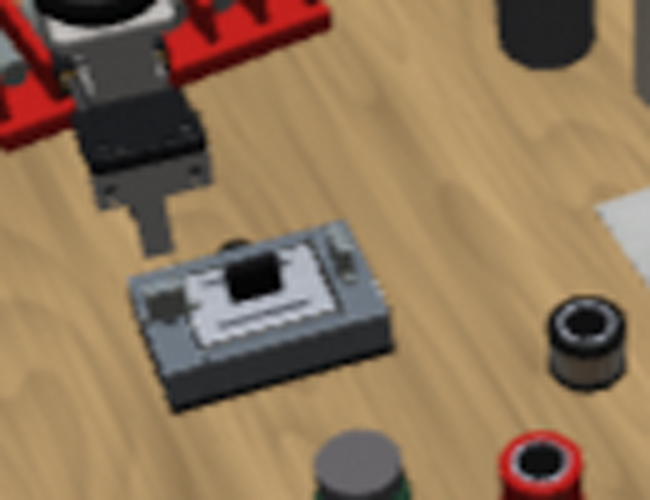

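View pics/top_b2.png

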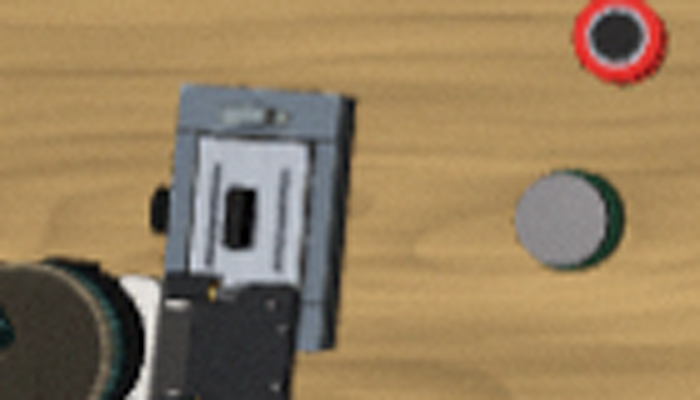

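The far button is now turned a quarter aside: its wing lies across the housing at top zoom (252,116), parallel to the short side. The gripper is above the near fin, at side zoom (168,303).

>>> send_rows:
  motion:
    - {"wx": 0, "wy": 0, "wz": 0, "tx": 0, "ty": 0, "tz": 0.6, "hand": 36}
    - {"wx": 0, "wy": 0, "wz": 0, "tx": 0, "ty": 0, "tz": 0.7, "hand": 36}
    - {"wx": 0, "wy": 0, "wz": 0, "tx": 0, "ty": 0, "tz": 0.6, "hand": 36}
    - {"wx": 0, "wy": 0, "wz": 0, "tx": 0, "ty": 0, "tz": 0.4, "hand": 36}
    - {"wx": 0, "wy": 0, "wz": 0, "tx": 0, "ty": 0, "tz": 0.34, "hand": 36}
    - {"wx": 0, "wy": 0, "wz": 0, "tx": 0, "ty": 0, "tz": 0, "hand": 36}
    - {"wx": 0, "wy": 0, "wz": 0, "tx": 0, "ty": 0, "tz": 0, "hand": 0}
    - {"wx": 0, "wy": 0, "wz": 0, "tx": 0, "ty": 0, "tz": 0, "hand": 0}
    - {"wx": 0, "wy": 0, "wz": 0, "tx": 0, "ty": 0, "tz": 0, "hand": 0}
    - {"wx": 0, "wy": 0, "wz": 0, "tx": 0, "ty": 0, "tz": 0, "hand": 0}
    - {"wx": 0, "wy": 0, "wz": 0, "tx": 0, "ty": 0, "tz": 0, "hand": 0}
  squeeze: 10

```text
time_s: 8.5
eef_pos: [0.39, 0.3644, 0.0437]
tcp_rot: [0.744, 0.668, 0.001, -0.0]
contact_force: [-0.1, -0.5, 3.7]
width: 0.104
```

Run:
```python
from h import *
st()
```

```text
t 8.5 pos [0.39   0.3644 0.0437] phi 83.81 tilt 0.06 F [-0.1 -0.5  3.7] M [0.03 0.02 0.  ] w 9.8 q7 0.63
```

>>> send_rows:
  motion:
    - {"wx": 0, "wy": 0, "wz": 0.08, "tx": 0, "ty": 0, "tz": 0, "hand": 0}
    - {"wx": 0, "wy": 0, "wz": 0.12, "tx": 0, "ty": 0, "tz": 0, "hand": 0}
    - {"wx": 0, "wy": 0, "wz": 0.12, "tx": 0, "ty": 0, "tz": 0, "hand": 0}
    - {"wx": 0, "wy": 0, "wz": 0.12, "tx": 0, "ty": 0, "tz": 0, "hand": 0}
    - {"wx": 0, "wy": 0, "wz": 0.12, "tx": 0, "ty": 0, "tz": 0, "hand": 0}
    - {"wx": 0, "wy": 0, "wz": 0.12, "tx": 0, "ty": 0, "tz": 0, "hand": 0}
    - {"wx": 0, "wy": 0, "wz": 0.12, "tx": 0, "ty": 0, "tz": 0, "hand": 0}
    - {"wx": 0, "wy": 0, "wz": 0.12, "tx": 0, "ty": 0, "tz": 0, "hand": 0}
    - {"wx": 0, "wy": 0, "wz": 0.12, "tx": 0, "ty": 0, "tz": 0, "hand": 0}
    - {"wx": 0, "wy": 0, "wz": 0.12, "tx": 0, "ty": 0, "tz": 0, "hand": 0}
    - {"wx": 0, "wy": 0, "wz": 0.12, "tx": 0, "ty": 0, "tz": 0, "hand": 0}
    - {"wx": 0, "wy": 0, "wz": 0.12, "tx": 0, "ty": 0, "tz": 0, "hand": 0}
    - {"wx": 0, "wy": 0, "wz": 0.06, "tx": 0, "ty": 0, "tz": 0, "hand": 0}
    - {"wx": 0, "wy": 0, "wz": 0, "tx": 0, "ty": 0, "tz": 0, "hand": 0}
  squeeze: 15

```text
time_s: 9.9
eef_pos: [0.3912, 0.3653, 0.0437]
tcp_rot: [0.999, -0.033, 0.002, -0.001]
contact_force: [1.8, 3.1, 1.4]
width: 0.106
```

Run:
```python
from h import *
st()
```

```text
t 9.9 pos [0.3912 0.3653 0.0437] phi -3.8 tilt 0.21 F [1.8 3.1 1.4] M [ 0.44 -0.47  0.  ] w 10.0 q7 -0.36
```

>>> send_rows:
  motion:
    - {"wx": 0, "wy": 0, "wz": 0, "tx": 0, "ty": 0, "tz": 0, "hand": 30}
    - {"wx": 0, "wy": 0, "wz": 0, "tx": 0, "ty": 0, "tz": 0, "hand": 30}
    - {"wx": 0, "wy": 0, "wz": 0, "tx": 0, "ty": 0, "tz": 0, "hand": 30}
    - {"wx": 0, "wy": 0, "wz": 0, "tx": 0, "ty": 0, "tz": -0.4, "hand": 30}
    - {"wx": 0, "wy": 0, "wz": 0, "tx": 0, "ty": 0, "tz": -0.8, "hand": 36}
    - {"wx": 0, "wy": 0, "wz": 0, "tx": 0, "ty": 0, "tz": -0.8, "hand": 36}
    - {"wx": 0, "wy": 0, "wz": -0.14, "tx": 0, "ty": 0, "tz": -0.6, "hand": 36}
    - {"wx": 0, "wy": 0, "wz": -0.14, "tx": 0, "ty": 0, "tz": 0, "hand": 36}
    - {"wx": 0, "wy": 0, "wz": -0.14, "tx": 0, "ty": 0, "tz": 0, "hand": 36}
    - {"wx": 0, "wy": 0, "wz": -0.14, "tx": 0, "ty": 0, "tz": 0, "hand": 36}
    - {"wx": 0, "wy": 0, "wz": -0.14, "tx": 0, "ty": 0, "tz": 0, "hand": 36}
    - {"wx": 0, "wy": 0, "wz": -0.14, "tx": 0, "ty": 0, "tz": 0, "hand": 36}
    - {"wx": 0, "wy": 0, "wz": -0.14, "tx": 0, "ty": 0, "tz": 0, "hand": 36}
    - {"wx": 0, "wy": 0, "wz": -0.14, "tx": 0, "ty": 0, "tz": 0, "hand": 36}
    - {"wx": 0, "wy": 0, "wz": -0.14, "tx": 0, "ty": 0, "tz": 0, "hand": 36}
    - {"wx": 0, "wy": 0, "wz": -0.14, "tx": 0, "ty": 0, "tz": 0, "hand": 36}
    - {"wx": 0, "wy": 0, "wz": -0.1, "tx": 0, "ty": 0, "tz": 0, "hand": 36}
    - {"wx": 0, "wy": 0, "wz": 0, "tx": 0, "ty": 0, "tz": 0, "hand": 36}
    - {"wx": 0, "wy": 0, "wz": 0, "tx": 0, "ty": 0, "tz": 0, "hand": 36}
  squeeze: 15

```text
time_s: 11.8
eef_pos: [0.39, 0.3637, 0.1086]
tcp_rot: [0.731, 0.682, 0.0, 0.0]
contact_force: [-0.5, -0.9, -0.7]
width: 0.383
```

Run:
```python
from h import *
go(.448,.3615,.105)
snap("b3",rs=(70,170,200,330),rt=(180,260,140,280))
```

```text
t 11.8 pos [0.39   0.3637 0.1086] phi 86.04 tilt 0.02 F [-0.5 -0.9 -0.7] M [ 0.01  0.03 -0.02] w 36.0 q7 0.71
turn total wz -0.0 deg 0.0 rows>= 0
after turn: shift totals tx,ty,tz [0.07 2.32 0.14]  rows>= 3
```

View pics/side_b3.png

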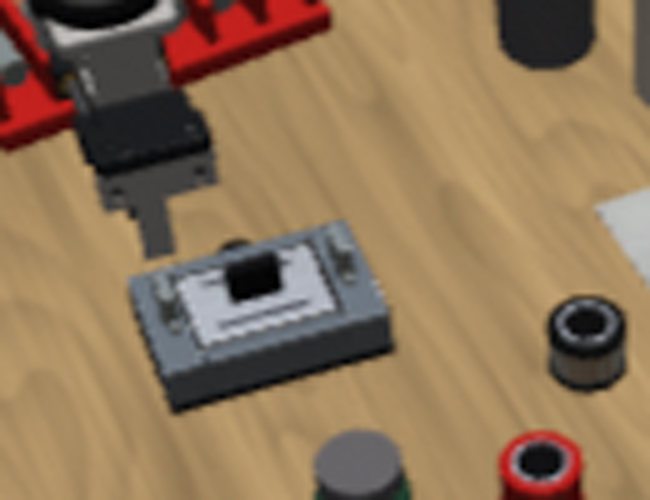

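Both wings are now across the short ends, at side zoom (170,300) and (345,258), clear of the cover. Next is the cover grip.

>>> send_rows:
  motion:
    - {"wx": 0, "wy": 0, "wz": 0, "tx": 0.02, "ty": 0.5, "tz": 0, "hand": 40}
    - {"wx": 0, "wy": 0, "wz": 0, "tx": 0.02, "ty": 0.7, "tz": 0, "hand": 40}
    - {"wx": 0, "wy": 0, "wz": 0, "tx": 0.02, "ty": 0.7, "tz": 0, "hand": 40}
    - {"wx": 0, "wy": 0, "wz": 0, "tx": 0.01, "ty": 0.42, "tz": 0, "hand": 40}
    - {"wx": 0, "wy": 0, "wz": 0, "tx": 0, "ty": 0, "tz": 0.3, "hand": 40}
    - {"wx": 0, "wy": 0, "wz": 0, "tx": 0, "ty": 0, "tz": 0.6, "hand": 40}
    - {"wx": 0, "wy": 0, "wz": 0, "tx": 0, "ty": 0, "tz": 0.6, "hand": 40}
    - {"wx": 0, "wy": 0, "wz": 0, "tx": 0, "ty": 0, "tz": 0.6, "hand": 40}
    - {"wx": 0, "wy": 0, "wz": 0, "tx": 0, "ty": 0, "tz": 0.4, "hand": 40}
    - {"wx": 0, "wy": 0, "wz": 0, "tx": 0, "ty": 0, "tz": 0.2, "hand": 40}
    - {"wx": 0, "wy": 0, "wz": 0, "tx": 0, "ty": 0, "tz": 0, "hand": 40}
    - {"wx": 0, "wy": 0, "wz": 0, "tx": 0, "ty": 0, "tz": 0, "hand": 40}
  squeeze: 10

```text
time_s: 13.1
eef_pos: [0.4478, 0.3622, 0.041]
tcp_rot: [0.73, 0.683, 0.0, -0.0]
contact_force: [-0.7, -0.5, -0.5]
width: 0.424
```

>>> send_rows:
  motion:
    - {"wx": 0, "wy": 0, "wz": 0, "tx": 0, "ty": 0, "tz": 0, "hand": 0}
    - {"wx": 0, "wy": 0, "wz": 0, "tx": 0, "ty": 0, "tz": 0, "hand": 0}
    - {"wx": 0, "wy": 0, "wz": 0, "tx": 0, "ty": 0, "tz": 0, "hand": 0}
    - {"wx": 0, "wy": 0, "wz": 0, "tx": 0, "ty": 0, "tz": 0, "hand": 0}
    - {"wx": 0, "wy": 0, "wz": 0, "tx": 0, "ty": 0, "tz": 0, "hand": 0}
  squeeze: 20

```text
time_s: 13.6
eef_pos: [0.4478, 0.3618, 0.041]
tcp_rot: [0.73, 0.683, 0.0, 0.0]
contact_force: [-0.1, 0.1, 3.1]
width: 0.126
```

Run:
```python
from h import *
st()
```

```text
t 13.6 pos [0.4478 0.3618 0.041 ] phi 86.19 tilt 0.01 F [-0.1  0.1  3.1] M [-0.14  0.1   0.  ] w 11.9 q7 0.78
```

>>> send_rows:
  motion:
    - {"wx": 0, "wy": 0, "wz": 0, "tx": 0, "ty": 0, "tz": -0.1, "hand": 0}
    - {"wx": 0, "wy": 0, "wz": 0, "tx": 0, "ty": 0, "tz": -0.2, "hand": 0}
    - {"wx": 0, "wy": 0, "wz": 0, "tx": 0, "ty": 0, "tz": -0.3, "hand": 0}
    - {"wx": 0, "wy": 0, "wz": 0, "tx": 0, "ty": 0, "tz": -0.4, "hand": 0}
    - {"wx": 0, "wy": 0, "wz": 0, "tx": 0, "ty": 0, "tz": -0.6, "hand": 0}
    - {"wx": 0, "wy": 0, "wz": 0, "tx": 0, "ty": 0, "tz": -0.7, "hand": 0}
    - {"wx": 0, "wy": 0, "wz": 0, "tx": 0, "ty": 0, "tz": -0.7, "hand": 0}
    - {"wx": 0, "wy": 0, "wz": 0, "tx": 0, "ty": 0, "tz": -0.7, "hand": 0}
    - {"wx": 0, "wy": 0, "wz": 0, "tx": 0, "ty": 0, "tz": -0.7, "hand": 0}
    - {"wx": 0, "wy": 0, "wz": 0, "tx": 0, "ty": 0, "tz": -0.4, "hand": 0}
    - {"wx": 0, "wy": 0, "wz": 0, "tx": 0, "ty": 0, "tz": 0, "hand": 0}
  squeeze: 25

```text
time_s: 14.7
eef_pos: [0.4486, 0.3627, 0.1625]
tcp_rot: [0.73, 0.683, 0.002, 0.0]
contact_force: [-0.1, -0.1, -1.5]
width: 0.124
```

Run:
```python
from h import *
go(.505,.027,.15,93.1)
snap("c1",rs=(50,170,200,330),rt=None)
```

```text
t 14.7 pos [0.4486 0.3627 0.1625] phi 86.2 tilt 0.2 F [-0.1 -0.1 -1.5] M [ 0.05  0.04 -0.  ] w 11.7 q7 0.78
turn total wz -0.115 deg 6.9 rows>= 1
after turn: shift totals tx,ty,tz [-13.53   1.53   0.5 ]  rows>= 14
```

View pics/side_c1.png

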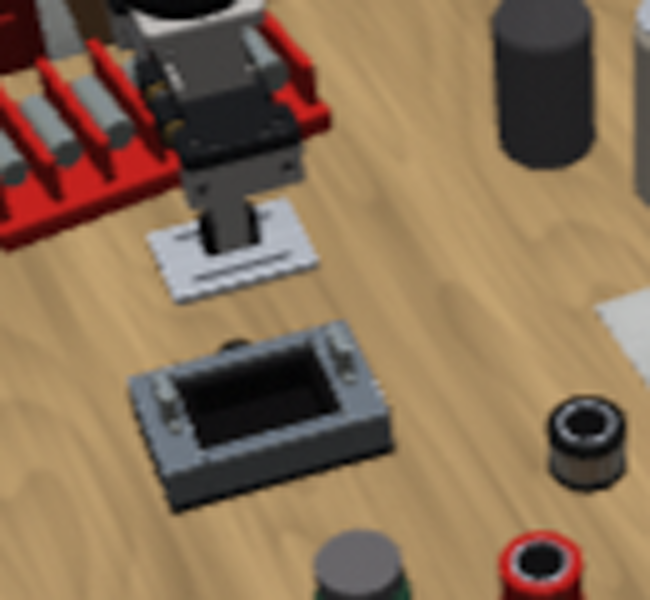

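The cover is out and held level over the empty recess. I'll carry it to the large compartment.

>>> send_rows:
  motion:
    - {"wx": 0, "wy": 0, "wz": -0.058, "tx": 0, "ty": 0, "tz": 0, "hand": 0}
    - {"wx": 0, "wy": 0, "wz": -0.057, "tx": 0, "ty": 0, "tz": 0, "hand": 0}
    - {"wx": 0, "wy": 0, "wz": 0, "tx": -0.4, "ty": 0.1, "tz": 0, "hand": 0}
    - {"wx": 0, "wy": 0, "wz": 0, "tx": -0.7, "ty": 0.1, "tz": 0, "hand": 0}
    - {"wx": 0, "wy": 0, "wz": 0, "tx": -0.9, "ty": 0.1, "tz": 0, "hand": 0}
    - {"wx": 0, "wy": 0, "wz": 0, "tx": -0.9, "ty": 0.1, "tz": 0, "hand": 0}
    - {"wx": 0, "wy": 0, "wz": 0, "tx": -0.9, "ty": 0.1, "tz": 0, "hand": 0}
    - {"wx": 0, "wy": 0, "wz": 0, "tx": -0.9, "ty": 0.1, "tz": 0, "hand": 0}
    - {"wx": 0, "wy": 0, "wz": 0, "tx": -0.9, "ty": 0.1, "tz": 0, "hand": 0}
    - {"wx": 0, "wy": 0, "wz": 0, "tx": -0.9, "ty": 0.1, "tz": 0, "hand": 0}
    - {"wx": 0, "wy": 0, "wz": 0, "tx": -0.9, "ty": 0.1, "tz": 0, "hand": 0}
    - {"wx": 0, "wy": 0, "wz": 0, "tx": -0.9, "ty": 0.1, "tz": 0, "hand": 0}
    - {"wx": 0, "wy": 0, "wz": 0, "tx": -0.9, "ty": 0.1, "tz": 0, "hand": 0}
    - {"wx": 0, "wy": 0, "wz": 0, "tx": -0.9, "ty": 0.1, "tz": 0, "hand": 0}
    - {"wx": 0, "wy": 0, "wz": 0, "tx": -0.9, "ty": 0.1, "tz": 0, "hand": 0}
    - {"wx": 0, "wy": 0, "wz": 0, "tx": -0.9, "ty": 0.1, "tz": 0, "hand": 0}
    - {"wx": 0, "wy": 0, "wz": 0, "tx": -0.9, "ty": 0.13, "tz": 0, "hand": 0}
    - {"wx": 0, "wy": 0, "wz": 0, "tx": -0.5, "ty": 0, "tz": 0, "hand": 0}
    - {"wx": 0, "wy": 0, "wz": 0, "tx": -0.23, "ty": 0, "tz": 0, "hand": 0}
    - {"wx": 0, "wy": 0, "wz": 0, "tx": 0, "ty": 0, "tz": 0, "hand": 0}
  squeeze: 25

```text
time_s: 16.75
eef_pos: [0.5038, 0.0254, 0.1606]
tcp_rot: [0.688, 0.725, -0.0, -0.0]
contact_force: [0.1, -0.3, -0.9]
width: 0.13
```

Run:
```python
from h import *
go(.505,.027,.030,93.1)
snap("c2",rs=(120,240,240,390),rt=(130,240,250,390))
```

```text
t 16.75 pos [0.5038 0.0254 0.1606] phi 92.99 tilt 0.03 F [ 0.1 -0.3 -0.9] M [ 0.06 -0.   -0.03] w 12.2 q7 1.48
turn total wz -0.002 deg 0.1 rows>= 1
after turn: shift totals tx,ty,tz [0.06 0.05 5.22]  rows>= 6
```

View pics/side_c2.png

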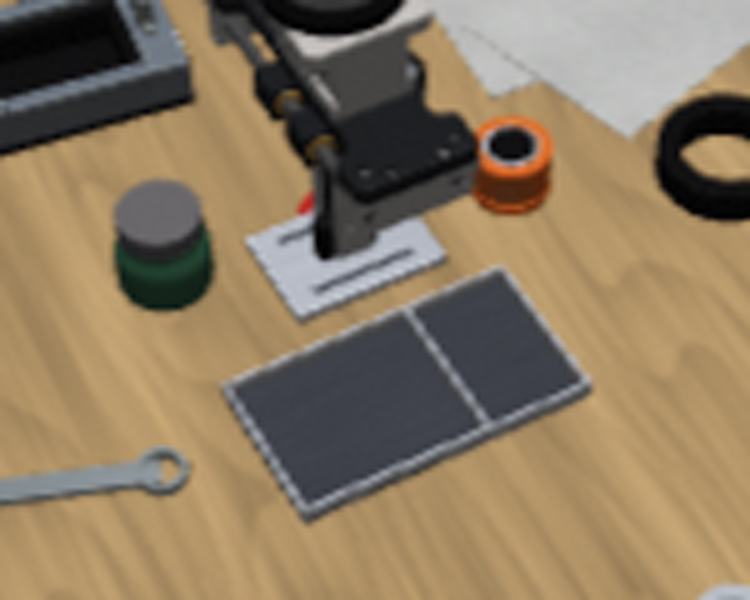

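View pics/top_c2.png

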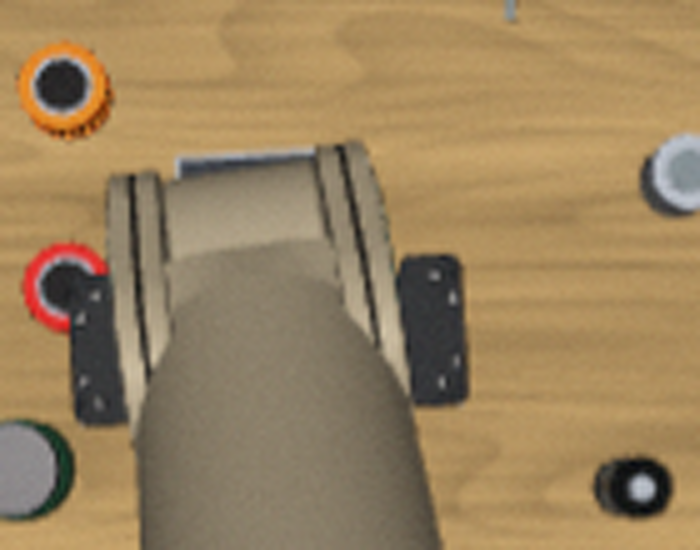

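The cover hangs level above the large compartment, and nothing within the gripper body's 177 mm span reaches 0.11 m. Descending.

>>> send_rows:
  motion:
    - {"wx": 0, "wy": 0, "wz": 0, "tx": 0.06, "ty": 0.05, "tz": 0.4, "hand": 0}
    - {"wx": 0, "wy": 0, "wz": 0, "tx": 0, "ty": 0, "tz": 0.7, "hand": 0}
    - {"wx": 0, "wy": 0, "wz": 0, "tx": 0, "ty": 0, "tz": 0.8, "hand": 0}
    - {"wx": 0, "wy": 0, "wz": 0, "tx": 0, "ty": 0, "tz": 0.8, "hand": 0}
    - {"wx": 0, "wy": 0, "wz": 0, "tx": 0, "ty": 0, "tz": 0.8, "hand": 0}
    - {"wx": 0, "wy": 0, "wz": 0, "tx": 0, "ty": 0, "tz": 0.7, "hand": 0}
    - {"wx": 0, "wy": 0, "wz": 0, "tx": 0, "ty": 0, "tz": 0.5, "hand": 0}
    - {"wx": 0, "wy": 0, "wz": 0, "tx": 0, "ty": 0, "tz": 0.4, "hand": 0}
    - {"wx": 0, "wy": 0, "wz": 0, "tx": 0, "ty": 0, "tz": 0.3, "hand": 0}
    - {"wx": 0, "wy": 0, "wz": 0, "tx": 0, "ty": 0, "tz": 0.2, "hand": 0}
    - {"wx": 0, "wy": 0, "wz": 0, "tx": 0, "ty": 0, "tz": 0, "hand": 0}
    - {"wx": 0, "wy": 0, "wz": 0, "tx": 0, "ty": 0, "tz": 0, "hand": 0}
  squeeze: 25

```text
time_s: 18.05
eef_pos: [0.5057, 0.0278, 0.021]
tcp_rot: [0.688, 0.726, 0.0, 0.0]
contact_force: [-0.1, -0.5, -1.8]
width: 0.124
```

Run:
```python
from h import *
go(.505,.027,.014,93.1)
snap("c3",rs=(120,240,240,390),rt=None)
```

```text
t 18.05 pos [0.5057 0.0278 0.021 ] phi 93.1 tilt 0.04 F [-0.1 -0.5 -1.8] M [ 0.04 -0.    0.03] w 11.6 q7 1.46
turn total wz -0.0 deg 0.0 rows>= 1
after turn: shift totals tx,ty,tz [-0.03 -0.03  0.28]  rows>= 1
```

View pics/side_c3.png

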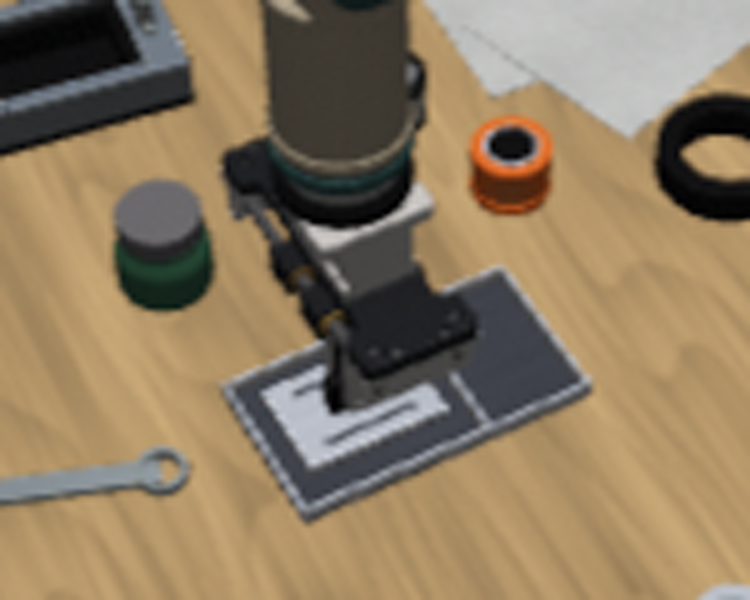

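>>> send_rows:
  motion:
    - {"wx": 0, "wy": 0, "wz": 0, "tx": 0, "ty": 0, "tz": 0.08, "hand": 0}
    - {"wx": 0, "wy": 0, "wz": 0, "tx": 0, "ty": 0, "tz": 0.06, "hand": 0}
    - {"wx": 0, "wy": 0, "wz": 0, "tx": 0, "ty": 0, "tz": 0.06, "hand": 0}
    - {"wx": 0, "wy": 0, "wz": 0, "tx": 0, "ty": 0, "tz": 0.05, "hand": 0}
    - {"wx": 0, "wy": 0, "wz": 0, "tx": 0, "ty": 0, "tz": 0, "hand": 0}
    - {"wx": 0, "wy": 0, "wz": 0, "tx": 0, "ty": 0, "tz": 0, "hand": 0}
  squeeze: 25

```text
time_s: 18.7
eef_pos: [0.5054, 0.0278, 0.0144]
tcp_rot: [0.688, 0.726, -0.0, -0.0]
contact_force: [0.6, 0.3, -2.0]
width: 0.125
```

Run:
```python
from h import *
st()
```

```text
t 18.7 pos [0.5054 0.0278 0.0144] phi 93.1 tilt 0.01 F [ 0.6  0.3 -2. ] M [0.04 0.01 0.04] w 11.7 q7 1.46
```

Not in contact yet (F is still about minus the cover's weight). I'll lower it in sub-millimetre steps.

>>> send_rows:
  motion:
    - {"wx": 0, "wy": 0, "wz": 0, "tx": 0, "ty": 0, "tz": 0.03, "hand": 0}
    - {"wx": 0, "wy": 0, "wz": 0, "tx": 0, "ty": 0, "tz": 0, "hand": 0}
    - {"wx": 0, "wy": 0, "wz": 0, "tx": 0, "ty": 0, "tz": 0, "hand": 0}
  squeeze: 25

```text
time_s: 19.0
eef_pos: [0.5055, 0.0278, 0.0139]
tcp_rot: [0.688, 0.726, 0.0, 0.0]
contact_force: [-1.0, -0.1, 2.2]
width: 0.126
```

>>> send_rows:
  motion:
    - {"wx": 0, "wy": 0, "wz": 0, "tx": 0, "ty": 0, "tz": 0.03, "hand": 0}
    - {"wx": 0, "wy": 0, "wz": 0, "tx": 0, "ty": 0, "tz": 0, "hand": 0}
    - {"wx": 0, "wy": 0, "wz": 0, "tx": 0, "ty": 0, "tz": 0, "hand": 0}
  squeeze: 25

```text
time_s: 19.3
eef_pos: [0.5055, 0.0278, 0.0139]
tcp_rot: [0.688, 0.726, 0.0, 0.0]
contact_force: [-2.2, 0.3, 11.0]
width: 0.124
```

>>> send_rows:
  motion:
    - {"wx": 0, "wy": 0, "wz": 0, "tx": 0, "ty": 0, "tz": -0.02, "hand": 20}
    - {"wx": 0, "wy": 0, "wz": 0, "tx": 0, "ty": 0, "tz": 0, "hand": 36}
    - {"wx": 0, "wy": 0, "wz": 0, "tx": 0, "ty": 0, "tz": 0, "hand": 36}
    - {"wx": 0, "wy": 0, "wz": 0, "tx": 0, "ty": 0, "tz": 0, "hand": 36}
    - {"wx": 0, "wy": 0, "wz": 0, "tx": 0, "ty": 0, "tz": -0.3, "hand": 36}
    - {"wx": 0, "wy": 0, "wz": 0, "tx": 0, "ty": 0, "tz": -0.6, "hand": 36}
    - {"wx": 0, "wy": 0, "wz": 0, "tx": 0, "ty": 0, "tz": -0.8, "hand": 60}
    - {"wx": 0, "wy": 0, "wz": 0, "tx": 0, "ty": 0, "tz": -0.9, "hand": 60}
    - {"wx": 0, "wy": 0, "wz": 0, "tx": 0, "ty": 0, "tz": -0.9, "hand": 60}
    - {"wx": 0, "wy": 0, "wz": 0, "tx": 0, "ty": 0, "tz": -0.9, "hand": 60}
    - {"wx": 0, "wy": 0, "wz": 0, "tx": 0, "ty": 0, "tz": -0.6, "hand": 60}
    - {"wx": 0, "wy": 0, "wz": 0, "tx": 0, "ty": 0, "tz": 0, "hand": 60}
  squeeze: 15

```text
time_s: 20.5
eef_pos: [0.5069, 0.0279, 0.1407]
tcp_rot: [0.688, 0.726, 0.002, 0.001]
contact_force: [0.2, -0.9, -0.1]
width: 0.641
```

Run:
```python
from h import *
go(.434,-.1797,.13)
```

```text
t 20.5 pos [0.5069 0.0279 0.1407] phi 93.09 tilt 0.26 F [ 0.2 -0.9 -0.1] M [0.03 0.02 0.03] w 60.3 q7 1.47
turn total wz -0.0 deg 0.0 rows>= 0
after turn: shift totals tx,ty,tz [-8.14 -3.36  0.43]  rows>= 9
```

>>> send_rows:
  motion:
    - {"wx": 0, "wy": 0, "wz": 0, "tx": -0.4, "ty": -0.165, "tz": 0, "hand": 60}
    - {"wx": 0, "wy": 0, "wz": 0, "tx": -0.82, "ty": -0.34, "tz": 0, "hand": 60}
    - {"wx": 0, "wy": 0, "wz": 0, "tx": -0.82, "ty": -0.34, "tz": 0, "hand": 60}
    - {"wx": 0, "wy": 0, "wz": 0, "tx": -0.82, "ty": -0.34, "tz": 0, "hand": 60}
    - {"wx": 0, "wy": 0, "wz": 0, "tx": -0.82, "ty": -0.34, "tz": 0, "hand": 60}
    - {"wx": 0, "wy": 0, "wz": 0, "tx": -0.82, "ty": -0.34, "tz": 0, "hand": 60}
    - {"wx": 0, "wy": 0, "wz": 0, "tx": -0.82, "ty": -0.34, "tz": 0, "hand": 60}
    - {"wx": 0, "wy": 0, "wz": 0, "tx": -0.82, "ty": -0.34, "tz": 0, "hand": 60}
    - {"wx": 0, "wy": 0, "wz": 0, "tx": -0.82, "ty": -0.34, "tz": 0, "hand": 60}
    - {"wx": 0, "wy": 0, "wz": 0, "tx": -0.82, "ty": -0.34, "tz": 0, "hand": 60}
    - {"wx": 0, "wy": 0, "wz": 0, "tx": -0.36, "ty": -0.135, "tz": 0, "hand": 60}
    - {"wx": 0, "wy": 0, "wz": 0, "tx": 0, "ty": 0, "tz": 0, "hand": 60}
    - {"wx": 0, "wy": 0, "wz": 0, "tx": 0, "ty": 0, "tz": 0, "hand": 60}
  squeeze: 15

```text
time_s: 21.8
eef_pos: [0.4324, -0.1792, 0.138]
tcp_rot: [0.688, 0.726, 0.0, -0.001]
contact_force: [0.7, 0.1, -0.5]
width: 0.642
```

Run:
```python
from h import *
go(.434,-.1797,.025)
snap("d1",rs=(170,290,240,390),rt=(130,250,250,390))
```

```text
t 21.8 pos [ 0.4324 -0.1792  0.138 ] phi 93.12 tilt 0.07 F [ 0.7  0.1 -0.5] M [ 0.01 -0.   -0.04] w 60.3 q7 1.9
turn total wz -0.0 deg 0.0 rows>= 0
after turn: shift totals tx,ty,tz [-0.02  0.06  4.52]  rows>= 5
```

View pics/side_d1.png

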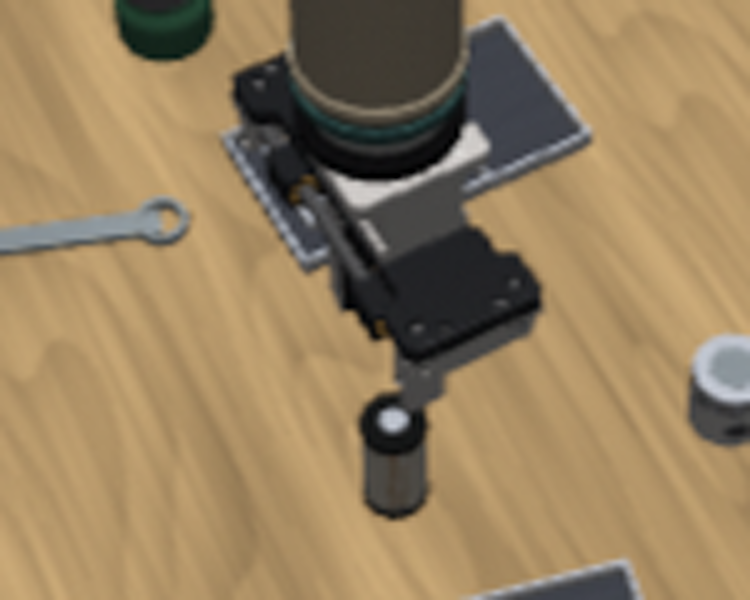

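View pics/top_d1.png

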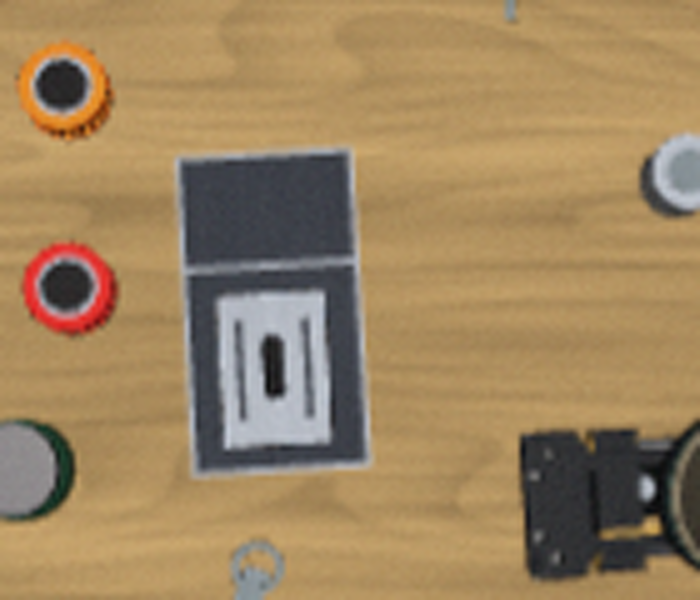

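The cover lies flat and centred in the large compartment, at top zoom (273,368). The fingers straddle the tall cartridge, whose top is at side zoom (393,420).

>>> send_rows:
  motion:
    - {"wx": 0, "wy": 0, "wz": 0, "tx": 0, "ty": 0.06, "tz": 0.4, "hand": 64}
    - {"wx": 0, "wy": 0, "wz": 0, "tx": 0, "ty": 0, "tz": 0.8, "hand": 64}
    - {"wx": 0, "wy": 0, "wz": 0, "tx": 0, "ty": 0, "tz": 0.8, "hand": 64}
    - {"wx": 0, "wy": 0, "wz": 0, "tx": 0, "ty": 0, "tz": 0.8, "hand": 64}
    - {"wx": 0, "wy": 0, "wz": 0, "tx": 0, "ty": 0, "tz": 0.8, "hand": 64}
    - {"wx": 0, "wy": 0, "wz": 0, "tx": 0, "ty": 0, "tz": 0.6, "hand": 64}
    - {"wx": 0, "wy": 0, "wz": 0, "tx": 0, "ty": 0, "tz": 0.3, "hand": 64}
    - {"wx": 0, "wy": 0, "wz": 0, "tx": 0, "ty": 0, "tz": 0, "hand": 64}
    - {"wx": 0, "wy": 0, "wz": 0, "tx": 0, "ty": 0, "tz": 0, "hand": 0}
    - {"wx": 0, "wy": 0, "wz": 0, "tx": 0, "ty": 0, "tz": 0, "hand": 0}
    - {"wx": 0, "wy": 0, "wz": 0, "tx": 0, "ty": 0, "tz": 0, "hand": 0}
    - {"wx": 0, "wy": 0, "wz": 0, "tx": 0, "ty": 0, "tz": 0, "hand": 0}
    - {"wx": 0, "wy": 0, "wz": 0, "tx": 0, "ty": 0, "tz": 0, "hand": 0}
  squeeze: 12

```text
time_s: 23.2
eef_pos: [0.4344, -0.18, 0.0265]
tcp_rot: [0.688, 0.726, 0.0, 0.0]
contact_force: [-0.1, 0.3, 5.0]
width: 0.38
```

Run:
```python
from h import *
st()
```

```text
t 23.2 pos [ 0.4344 -0.18    0.0265] phi 93.1 tilt 0.06 F [-0.1  0.3  5. ] M [0.07 0.08 0.07] w 35.7 q7 1.87
```

>>> send_rows:
  motion:
    - {"wx": 0, "wy": 0, "wz": 0, "tx": 0, "ty": 0, "tz": -0.1, "hand": 0}
    - {"wx": 0, "wy": 0, "wz": 0, "tx": 0, "ty": 0, "tz": -0.3, "hand": 0}
    - {"wx": 0, "wy": 0, "wz": 0, "tx": 0, "ty": 0, "tz": -0.6, "hand": 0}
    - {"wx": 0, "wy": 0, "wz": 0, "tx": 0, "ty": 0, "tz": -0.8, "hand": 0}
    - {"wx": 0, "wy": 0, "wz": 0, "tx": 0, "ty": 0, "tz": -0.8, "hand": 0}
    - {"wx": 0, "wy": 0, "wz": 0, "tx": 0, "ty": 0, "tz": -0.8, "hand": 0}
    - {"wx": 0, "wy": 0, "wz": 0, "tx": 0, "ty": 0, "tz": -0.6, "hand": 0}
    - {"wx": 0, "wy": 0, "wz": 0, "tx": 0, "ty": 0, "tz": -0.3, "hand": 0}
    - {"wx": 0, "wy": 0, "wz": 0, "tx": 0, "ty": 0, "tz": 0, "hand": 0}
  squeeze: 20

```text
time_s: 24.1
eef_pos: [0.4346, -0.1801, 0.1345]
tcp_rot: [0.688, 0.726, 0.0, 0.001]
contact_force: [-0.5, 0.4, 0.5]
width: 0.379
```

Run:
```python
from h import *
go(.599,.0325,.13,93.1)
snap("d2",rs=(150,270,240,390),rt=None)
```

```text
t 24.1 pos [ 0.4346 -0.1801  0.1345] phi 93.09 tilt 0.12 F [-0.5  0.4  0.5] M [0.02 0.01 0.02] w 35.6 q7 1.89
turn total wz -0.0 deg 0.0 rows>= 1
after turn: shift totals tx,ty,tz [8.14 7.03 0.18]  rows>= 11
```

View pics/side_d2.png

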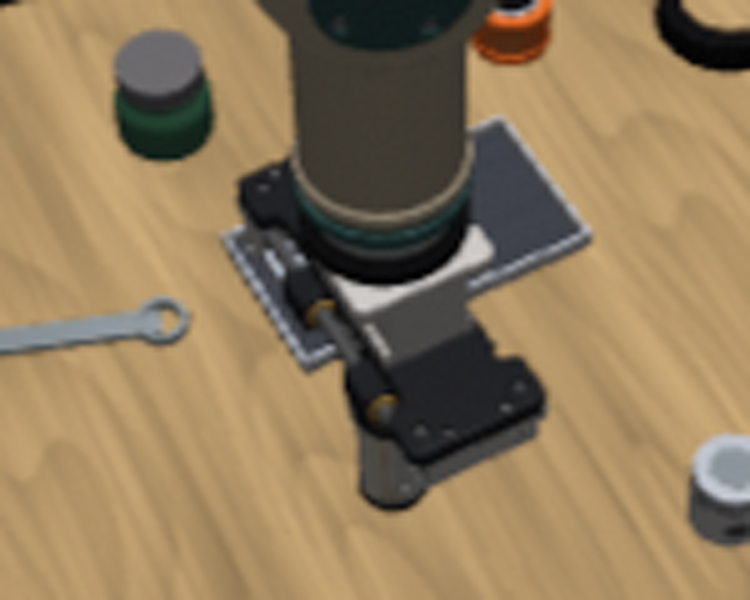

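The cartridge is held upright and clear of the bench.

>>> send_rows:
  motion:
    - {"wx": 0, "wy": 0, "wz": 0, "tx": 0.38, "ty": 0.33, "tz": 0, "hand": 0}
    - {"wx": 0, "wy": 0, "wz": 0, "tx": 0.66, "ty": 0.57, "tz": 0, "hand": 0}
    - {"wx": 0, "wy": 0, "wz": 0, "tx": 0.66, "ty": 0.57, "tz": 0, "hand": 0}
    - {"wx": 0, "wy": 0, "wz": 0, "tx": 0.66, "ty": 0.57, "tz": 0, "hand": 0}
    - {"wx": 0, "wy": 0, "wz": 0, "tx": 0.66, "ty": 0.57, "tz": 0, "hand": 0}
    - {"wx": 0, "wy": 0, "wz": 0, "tx": 0.66, "ty": 0.57, "tz": 0, "hand": 0}
    - {"wx": 0, "wy": 0, "wz": 0, "tx": 0.66, "ty": 0.57, "tz": 0, "hand": 0}
    - {"wx": 0, "wy": 0, "wz": 0, "tx": 0.66, "ty": 0.57, "tz": 0, "hand": 0}
    - {"wx": 0, "wy": 0, "wz": 0, "tx": 0.66, "ty": 0.57, "tz": 0, "hand": 0}
    - {"wx": 0, "wy": 0, "wz": 0, "tx": 0.66, "ty": 0.57, "tz": 0, "hand": 0}
    - {"wx": 0, "wy": 0, "wz": 0, "tx": 0.66, "ty": 0.57, "tz": 0, "hand": 0}
    - {"wx": 0, "wy": 0, "wz": 0, "tx": 0.66, "ty": 0.57, "tz": 0, "hand": 0}
    - {"wx": 0, "wy": 0, "wz": 0, "tx": 0.35, "ty": 0.3, "tz": 0, "hand": 0}
    - {"wx": 0, "wy": 0, "wz": 0, "tx": 0.15, "ty": 0.13, "tz": 0, "hand": 0}
    - {"wx": 0, "wy": 0, "wz": 0, "tx": 0, "ty": 0, "tz": 0, "hand": 0}
    - {"wx": 0, "wy": 0, "wz": 0, "tx": 0, "ty": 0, "tz": 0, "hand": 0}
  squeeze: 20

```text
time_s: 25.75
eef_pos: [0.5977, 0.0318, 0.1331]
tcp_rot: [0.688, 0.726, -0.001, -0.0]
contact_force: [0.9, -0.1, -0.4]
width: 0.379
```

Run:
```python
from h import *
go(.599,.0325,.033,93.1)
```

```text
t 25.75 pos [0.5977 0.0318 0.1331] phi 93.04 tilt 0.09 F [ 0.9 -0.1 -0.4] M [ 0.02 -0.01  0.02] w 35.6 q7 1.49
turn total wz -0.001 deg 0.1 rows>= 1
after turn: shift totals tx,ty,tz [0.03 0.05 4.  ]  rows>= 5
```

>>> send_rows:
  motion:
    - {"wx": 0, "wy": 0, "wz": 0, "tx": 0.03, "ty": 0.05, "tz": 0.4, "hand": 0}
    - {"wx": 0, "wy": 0, "wz": 0, "tx": 0, "ty": 0, "tz": 0.7, "hand": 0}
    - {"wx": 0, "wy": 0, "wz": 0, "tx": 0, "ty": 0, "tz": 0.7, "hand": 0}
    - {"wx": 0, "wy": 0, "wz": 0, "tx": 0, "ty": 0, "tz": 0.7, "hand": 0}
    - {"wx": 0, "wy": 0, "wz": 0, "tx": 0, "ty": 0, "tz": 0.6, "hand": 0}
    - {"wx": 0, "wy": 0, "wz": 0, "tx": 0, "ty": 0, "tz": 0.5, "hand": 0}
    - {"wx": 0, "wy": 0, "wz": 0, "tx": 0, "ty": 0, "tz": 0.3, "hand": 0}
    - {"wx": 0, "wy": 0, "wz": 0, "tx": 0, "ty": 0, "tz": 0.1, "hand": 0}
    - {"wx": 0, "wy": 0, "wz": 0, "tx": 0, "ty": 0, "tz": 0, "hand": 0}
    - {"wx": 0, "wy": 0, "wz": 0, "tx": 0, "ty": 0, "tz": 0, "hand": 0}
  squeeze: 20

```text
time_s: 26.75
eef_pos: [0.6002, 0.0338, 0.034]
tcp_rot: [0.688, 0.726, 0.0, 0.0]
contact_force: [0.6, 0.8, -0.1]
width: 0.38
```

Run:
```python
from h import *
go(.599,.0325,.0295,93.1)
snap("d3",rs=(120,240,240,390),rt=None)
```

```text
t 26.75 pos [0.6002 0.0338 0.034 ] phi 93.1 tilt 0.06 F [ 0.6  0.8 -0.1] M [ 0.04  0.03 -0.01] w 35.7 q7 1.48
turn total wz 0.0 deg -0.0 rows>= 1
after turn: shift totals tx,ty,tz [-0.05 -0.05  0.18]  rows>= 1
```

View pics/side_d3.png

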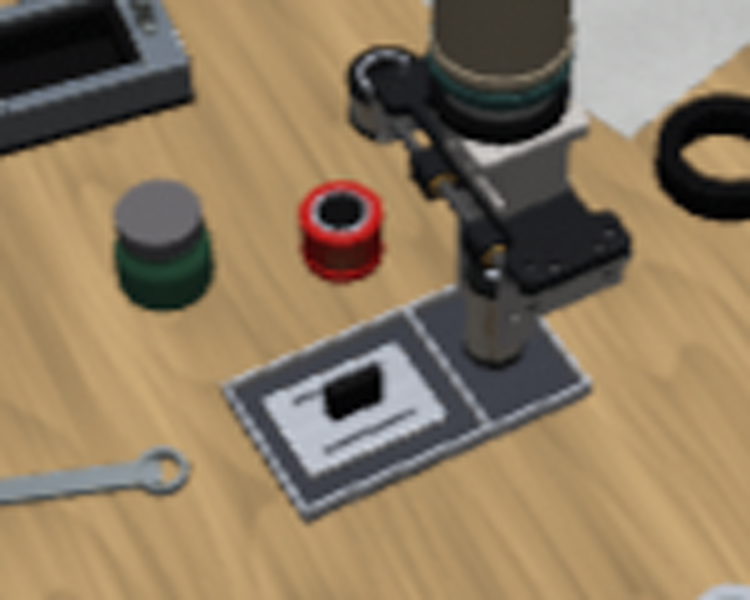

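The cartridge is over the middle of the small compartment, base at side zoom (493,352). I'll lower it about 4 mm gently.

>>> send_rows:
  motion:
    - {"wx": 0, "wy": 0, "wz": 0, "tx": 0, "ty": 0, "tz": 0.06, "hand": 0}
    - {"wx": 0, "wy": 0, "wz": 0, "tx": 0, "ty": 0, "tz": 0.06, "hand": 0}
    - {"wx": 0, "wy": 0, "wz": 0, "tx": 0, "ty": 0, "tz": 0.04, "hand": 0}
    - {"wx": 0, "wy": 0, "wz": 0, "tx": 0, "ty": 0, "tz": 0, "hand": 0}
    - {"wx": 0, "wy": 0, "wz": 0, "tx": 0, "ty": 0, "tz": 0, "hand": 0}
  squeeze: 20

```text
time_s: 27.3
eef_pos: [0.5997, 0.0337, 0.0296]
tcp_rot: [0.688, 0.726, 0.0, 0.0]
contact_force: [0.2, -0.2, 0.7]
width: 0.38
```

>>> send_rows:
  motion:
    - {"wx": 0, "wy": 0, "wz": 0, "tx": 0, "ty": 0, "tz": 0.03, "hand": 0}
    - {"wx": 0, "wy": 0, "wz": 0, "tx": 0, "ty": 0, "tz": 0, "hand": 0}
    - {"wx": 0, "wy": 0, "wz": 0, "tx": 0, "ty": 0, "tz": 0, "hand": 0}
  squeeze: 20

```text
time_s: 27.6
eef_pos: [0.5998, 0.0337, 0.0295]
tcp_rot: [0.688, 0.726, 0.0, 0.0]
contact_force: [-1.6, -0.1, 6.5]
width: 0.381
```

>>> send_rows:
  motion:
    - {"wx": 0, "wy": 0, "wz": 0, "tx": 0, "ty": 0, "tz": -0.02, "hand": 44}
    - {"wx": 0, "wy": 0, "wz": 0, "tx": 0, "ty": 0, "tz": 0, "hand": 60}
    - {"wx": 0, "wy": 0, "wz": 0, "tx": 0, "ty": 0, "tz": 0, "hand": 60}
    - {"wx": 0, "wy": 0, "wz": 0, "tx": 0, "ty": 0, "tz": 0, "hand": 60}
    - {"wx": 0, "wy": 0, "wz": 0, "tx": 0, "ty": 0, "tz": -0.3, "hand": 60}
    - {"wx": 0, "wy": 0, "wz": 0, "tx": 0, "ty": 0, "tz": -0.6, "hand": 60}
    - {"wx": 0, "wy": 0, "wz": 0, "tx": 0, "ty": 0, "tz": -0.9, "hand": 60}
    - {"wx": 0, "wy": 0, "wz": 0, "tx": 0, "ty": 0, "tz": -0.9, "hand": 60}
    - {"wx": 0, "wy": 0, "wz": 0, "tx": 0, "ty": 0, "tz": -0.9, "hand": 60}
    - {"wx": 0, "wy": 0, "wz": 0, "tx": 0, "ty": 0, "tz": -0.6, "hand": 70}
    - {"wx": 0, "wy": 0, "wz": 0, "tx": 0, "ty": 0, "tz": -0.2, "hand": 70}
    - {"wx": 0, "wy": 0, "wz": 0, "tx": 0, "ty": 0, "tz": 0, "hand": 70}
  squeeze: 15

```text
time_s: 28.8
eef_pos: [0.6004, 0.0337, 0.1406]
tcp_rot: [0.688, 0.726, 0.001, 0.001]
contact_force: [0.8, -0.2, 0.6]
width: 0.744
```

Run:
```python
from h import *
go(.628,.242,.13)
snap("d4",rs=(100,220,240,390),rt=None)
```

```text
t 28.8 pos [0.6004 0.0337 0.1406] phi 93.1 tilt 0.14 F [ 0.8 -0.2  0.6] M [0.06 0.   0.03] w 69.9 q7 1.49
turn total wz -0.0 deg 0.0 rows>= 0
after turn: shift totals tx,ty,tz [8.26 1.55 0.43]  rows>= 9
```

View pics/side_d4.png

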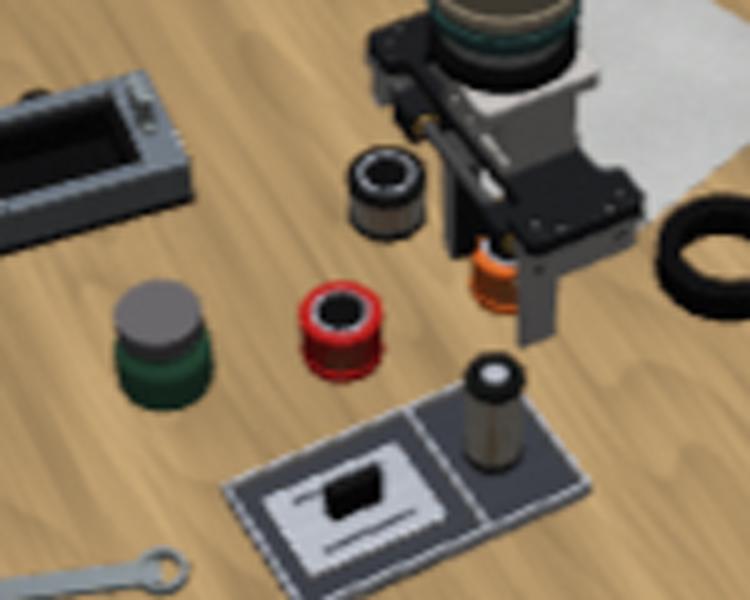

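The tall cartridge stands upright in the small compartment, at side zoom (493,430). Now the short black one.

>>> send_rows:
  motion:
    - {"wx": 0, "wy": 0, "wz": 0, "tx": 0.4, "ty": 0.08, "tz": 0, "hand": 74}
    - {"wx": 0, "wy": 0, "wz": 0, "tx": 0.8, "ty": 0.15, "tz": 0, "hand": 74}
    - {"wx": 0, "wy": 0, "wz": 0, "tx": 0.8, "ty": 0.15, "tz": 0, "hand": 74}
    - {"wx": 0, "wy": 0, "wz": 0, "tx": 0.8, "ty": 0.15, "tz": 0, "hand": 74}
    - {"wx": 0, "wy": 0, "wz": 0, "tx": 0.8, "ty": 0.15, "tz": 0, "hand": 74}
    - {"wx": 0, "wy": 0, "wz": 0, "tx": 0.8, "ty": 0.15, "tz": 0, "hand": 74}
    - {"wx": 0, "wy": 0, "wz": 0, "tx": 0.8, "ty": 0.15, "tz": 0, "hand": 74}
    - {"wx": 0, "wy": 0, "wz": 0, "tx": 0.8, "ty": 0.15, "tz": 0, "hand": 74}
    - {"wx": 0, "wy": 0, "wz": 0, "tx": 0.8, "ty": 0.15, "tz": 0, "hand": 74}
    - {"wx": 0, "wy": 0, "wz": 0, "tx": 0.8, "ty": 0.15, "tz": 0, "hand": 74}
    - {"wx": 0, "wy": 0, "wz": 0, "tx": 0.46, "ty": 0.1, "tz": 0, "hand": 74}
    - {"wx": 0, "wy": 0, "wz": 0, "tx": 0.2, "ty": 0.02, "tz": 0, "hand": 74}
    - {"wx": 0, "wy": 0, "wz": 0, "tx": 0, "ty": 0, "tz": 0, "hand": 74}
    - {"wx": 0, "wy": 0, "wz": 0, "tx": 0, "ty": 0, "tz": 0, "hand": 74}
  squeeze: 15

```text
time_s: 30.25
eef_pos: [0.6274, 0.2407, 0.1392]
tcp_rot: [0.688, 0.726, -0.0, 0.0]
contact_force: [0.8, -0.1, -0.6]
width: 0.789
```

Run:
```python
from h import *
go(.628,.242,.008,93.1)
snap("e1",rs=(80,200,240,390),rt=None)
```

```text
t 30.25 pos [0.6274 0.2407 0.1392] phi 93.04 tilt 0.06 F [ 0.8 -0.1 -0.6] M [ 0.01 -0.02  0.04] w 74.2 q7 1.2
turn total wz -0.001 deg 0.1 rows>= 1
after turn: shift totals tx,ty,tz [0.05 0.03 5.25]  rows>= 6
```

View pics/side_e1.png

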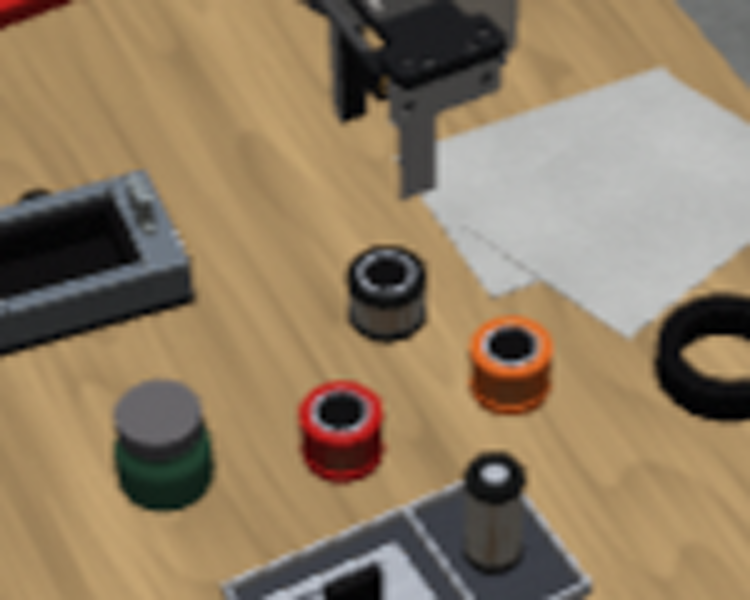

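>>> send_rows:
  motion:
    - {"wx": 0, "wy": 0, "wz": 0, "tx": 0.02, "ty": 0.0, "tz": 0.5, "hand": 76}
    - {"wx": 0, "wy": 0, "wz": 0, "tx": 0, "ty": 0, "tz": 0.9, "hand": 76}
    - {"wx": 0, "wy": 0, "wz": 0, "tx": 0, "ty": 0, "tz": 0.9, "hand": 76}
    - {"wx": 0, "wy": 0, "wz": 0, "tx": 0, "ty": 0, "tz": 0.8, "hand": 76}
    - {"wx": 0, "wy": 0, "wz": 0, "tx": 0, "ty": 0, "tz": 0.7, "hand": 76}
    - {"wx": 0, "wy": 0, "wz": 0, "tx": 0, "ty": 0, "tz": 0.6, "hand": 76}
    - {"wx": 0, "wy": 0, "wz": 0, "tx": 0, "ty": 0, "tz": 0.5, "hand": 76}
    - {"wx": 0, "wy": 0, "wz": 0, "tx": 0, "ty": 0, "tz": 0.3, "hand": 76}
    - {"wx": 0, "wy": 0, "wz": 0, "tx": 0, "ty": 0, "tz": 0, "hand": 76}
    - {"wx": 0, "wy": 0, "wz": 0, "tx": 0, "ty": 0, "tz": 0, "hand": 76}
  squeeze: 12

```text
time_s: 31.3
eef_pos: [0.6276, 0.2426, 0.0096]
tcp_rot: [0.688, 0.726, 0.0, 0.0]
contact_force: [0.1, 0.9, 0.5]
width: 0.808
```

Run:
```python
from h import *
go(.628,.242,.008,93.1)
```

```text
t 31.3 pos [0.6276 0.2426 0.0096] phi 93.1 tilt 0.04 F [0.1 0.9 0.5] M [-0.02  0.01  0.04] w 75.9 q7 1.19
turn total wz -0.0 deg 0.0 rows>= 1
after turn: shift totals tx,ty,tz [-0.03  0.01  0.06]  rows>= 1
```

>>> send_rows:
  motion:
    - {"wx": 0, "wy": 0, "wz": 0, "tx": 0, "ty": 0, "tz": 0, "hand": 0}
    - {"wx": 0, "wy": 0, "wz": 0, "tx": 0, "ty": 0, "tz": 0, "hand": 0}
    - {"wx": 0, "wy": 0, "wz": 0, "tx": 0, "ty": 0, "tz": 0, "hand": 0}
    - {"wx": 0, "wy": 0, "wz": 0, "tx": 0, "ty": 0, "tz": 0, "hand": 0}
    - {"wx": 0, "wy": 0, "wz": 0, "tx": 0, "ty": 0, "tz": 0, "hand": 0}
  squeeze: 12

```text
time_s: 31.8
eef_pos: [0.6275, 0.2425, 0.0097]
tcp_rot: [0.688, 0.726, 0.0, 0.0]
contact_force: [0.5, 0.3, 2.9]
width: 0.548
```

>>> send_rows:
  motion:
    - {"wx": 0, "wy": 0, "wz": 0, "tx": 0, "ty": 0, "tz": -0.1, "hand": 0}
    - {"wx": 0, "wy": 0, "wz": 0, "tx": 0, "ty": 0, "tz": -0.3, "hand": 0}
    - {"wx": 0, "wy": 0, "wz": 0, "tx": 0, "ty": 0, "tz": -0.6, "hand": 0}
    - {"wx": 0, "wy": 0, "wz": 0, "tx": 0, "ty": 0, "tz": -0.8, "hand": 0}
    - {"wx": 0, "wy": 0, "wz": 0, "tx": 0, "ty": 0, "tz": -0.8, "hand": 0}
    - {"wx": 0, "wy": 0, "wz": 0, "tx": 0, "ty": 0, "tz": -0.8, "hand": 0}
    - {"wx": 0, "wy": 0, "wz": 0, "tx": 0, "ty": 0, "tz": -0.8, "hand": 0}
    - {"wx": 0, "wy": 0, "wz": 0, "tx": 0, "ty": 0, "tz": -0.8, "hand": 0}
    - {"wx": 0, "wy": 0, "wz": 0, "tx": 0, "ty": 0, "tz": -0.5, "hand": 0}
    - {"wx": 0, "wy": 0, "wz": 0, "tx": 0, "ty": 0, "tz": -0.2, "hand": 0}
    - {"wx": 0, "wy": 0, "wz": 0, "tx": 0, "ty": 0, "tz": 0, "hand": 0}
  squeeze: 20

```text
time_s: 32.9
eef_pos: [0.6275, 0.2426, 0.1525]
tcp_rot: [0.688, 0.726, 0.001, 0.0]
contact_force: [0.4, -0.2, -1.8]
width: 0.549
```

Run:
```python
from h import *
go(.4718,-.3173,.13,79.6)
snap("e2",rs=(80,200,240,390),rt=None)
```

```text
t 32.9 pos [0.6275 0.2426 0.1525] phi 93.1 tilt 0.07 F [ 0.4 -0.2 -1.8] M [ 0.05  0.02 -0.02] w 51.6 q7 1.2
turn total wz 0.225 deg -13.5 rows>= 2
after turn: shift totals tx,ty,tz [-23.15  -2.08   0.9 ]  rows>= 24
```

View pics/side_e2.png

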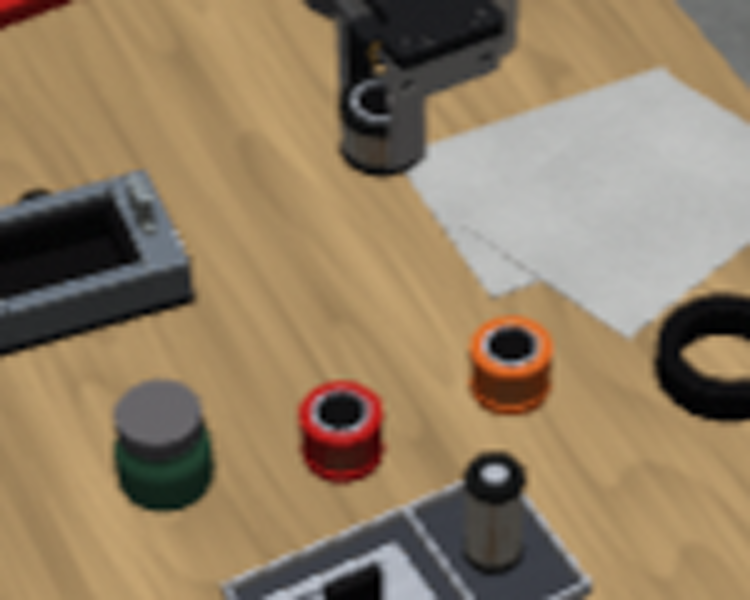

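The short cartridge is held level with a 51.6 mm opening. I'll carry it to the even tray.

>>> send_rows:
  motion:
    - {"wx": 0, "wy": 0, "wz": 0.1125, "tx": 0, "ty": 0, "tz": 0, "hand": 0}
    - {"wx": 0, "wy": 0, "wz": 0.1125, "tx": 0, "ty": 0, "tz": 0, "hand": 0}
    - {"wx": 0, "wy": 0, "wz": 0, "tx": -0.45, "ty": -0.08, "tz": 0, "hand": 0}
    - {"wx": 0, "wy": 0, "wz": 0, "tx": -0.9, "ty": -0.08, "tz": 0, "hand": 0}
    - {"wx": 0, "wy": 0, "wz": 0, "tx": -0.9, "ty": -0.08, "tz": 0, "hand": 0}
    - {"wx": 0, "wy": 0, "wz": 0, "tx": -0.9, "ty": -0.08, "tz": 0, "hand": 0}
    - {"wx": 0, "wy": 0, "wz": 0, "tx": -0.9, "ty": -0.08, "tz": 0, "hand": 0}
    - {"wx": 0, "wy": 0, "wz": 0, "tx": -0.9, "ty": -0.08, "tz": 0, "hand": 0}
    - {"wx": 0, "wy": 0, "wz": 0, "tx": -0.9, "ty": -0.08, "tz": 0, "hand": 0}
    - {"wx": 0, "wy": 0, "wz": 0, "tx": -0.9, "ty": -0.08, "tz": 0, "hand": 0}
    - {"wx": 0, "wy": 0, "wz": 0, "tx": -0.9, "ty": -0.08, "tz": 0, "hand": 0}
    - {"wx": 0, "wy": 0, "wz": 0, "tx": -0.9, "ty": -0.08, "tz": 0, "hand": 0}
    - {"wx": 0, "wy": 0, "wz": 0, "tx": -0.9, "ty": -0.08, "tz": 0, "hand": 0}
    - {"wx": 0, "wy": 0, "wz": 0, "tx": -0.9, "ty": -0.08, "tz": 0, "hand": 0}
    - {"wx": 0, "wy": 0, "wz": 0, "tx": -0.9, "ty": -0.08, "tz": 0, "hand": 0}
    - {"wx": 0, "wy": 0, "wz": 0, "tx": -0.9, "ty": -0.08, "tz": 0, "hand": 0}
    - {"wx": 0, "wy": 0, "wz": 0, "tx": -0.9, "ty": -0.08, "tz": 0, "hand": 0}
    - {"wx": 0, "wy": 0, "wz": 0, "tx": -0.9, "ty": -0.08, "tz": 0, "hand": 0}
    - {"wx": 0, "wy": 0, "wz": 0, "tx": -0.9, "ty": -0.08, "tz": 0, "hand": 0}
  squeeze: 20

```text
time_s: 34.85
eef_pos: [0.5251, -0.118, 0.1511]
tcp_rot: [0.767, 0.641, -0.001, -0.0]
contact_force: [-0.7, -0.1, -0.1]
width: 0.549
```

Run:
```python
from h import *
go(.4718,-.3173,.13,79.6)
```

```text
t 34.85 pos [ 0.5251 -0.118   0.1511] phi 79.76 tilt 0.1 F [-0.7 -0.1 -0.1] M [ 0.01 -0.05 -0.01] w 51.6 q7 1.57
turn total wz 0.003 deg -0.2 rows>= 1
after turn: shift totals tx,ty,tz [-8.23 -0.66  0.85]  rows>= 9
```

>>> send_rows:
  motion:
    - {"wx": 0, "wy": 0, "wz": 0, "tx": -0.9, "ty": -0.08, "tz": 0, "hand": 0}
    - {"wx": 0, "wy": 0, "wz": 0, "tx": -0.9, "ty": -0.08, "tz": 0, "hand": 0}
    - {"wx": 0, "wy": 0, "wz": 0, "tx": -0.9, "ty": -0.08, "tz": 0, "hand": 0}
    - {"wx": 0, "wy": 0, "wz": 0, "tx": -0.9, "ty": -0.08, "tz": 0, "hand": 0}
    - {"wx": 0, "wy": 0, "wz": 0, "tx": -0.9, "ty": -0.08, "tz": 0, "hand": 0}
    - {"wx": 0, "wy": 0, "wz": 0, "tx": -0.9, "ty": -0.08, "tz": 0, "hand": 0}
    - {"wx": 0, "wy": 0, "wz": 0, "tx": -0.9, "ty": -0.08, "tz": 0, "hand": 0}
    - {"wx": 0, "wy": 0, "wz": 0, "tx": -0.9, "ty": -0.08, "tz": 0, "hand": 0}
    - {"wx": 0, "wy": 0, "wz": 0, "tx": -0.7, "ty": -0.05, "tz": 0, "hand": 0}
    - {"wx": 0, "wy": 0, "wz": 0, "tx": -0.35, "ty": 0, "tz": 0, "hand": 0}
    - {"wx": 0, "wy": 0, "wz": 0, "tx": 0, "ty": 0, "tz": 0, "hand": 0}
    - {"wx": 0, "wy": 0, "wz": 0, "tx": 0, "ty": 0, "tz": 0, "hand": 0}
  squeeze: 20

```text
time_s: 36.05
eef_pos: [0.4724, -0.3153, 0.1514]
tcp_rot: [0.768, 0.641, 0.0, -0.001]
contact_force: [0.4, 0.8, -0.4]
width: 0.55
```

Run:
```python
from h import *
go(.4718,-.3173,.02,79.6)
snap("e3",rs=(220,340,260,410),rt=None)
```

```text
t 36.05 pos [ 0.4724 -0.3153  0.1514] phi 79.69 tilt 0.07 F [ 0.4  0.8 -0.4] M [ 0.01  0.02 -0.01] w 51.7 q7 1.93
turn total wz 0.001 deg -0.1 rows>= 1
after turn: shift totals tx,ty,tz [-0.08 -0.01  5.26]  rows>= 6
```

View pics/side_e3.png

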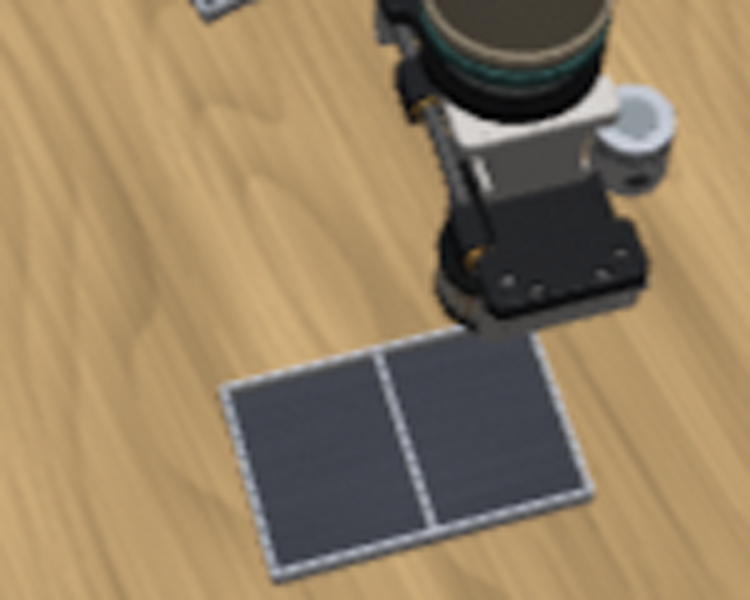

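>>> send_rows:
  motion:
    - {"wx": 0, "wy": 0, "wz": 0, "tx": -0.06, "ty": 0, "tz": 0.4, "hand": 0}
    - {"wx": 0, "wy": 0, "wz": 0, "tx": 0, "ty": 0, "tz": 0.8, "hand": 0}
    - {"wx": 0, "wy": 0, "wz": 0, "tx": 0, "ty": 0, "tz": 0.8, "hand": 0}
    - {"wx": 0, "wy": 0, "wz": 0, "tx": 0, "ty": 0, "tz": 0.8, "hand": 0}
    - {"wx": 0, "wy": 0, "wz": 0, "tx": 0, "ty": 0, "tz": 0.7, "hand": 0}
    - {"wx": 0, "wy": 0, "wz": 0, "tx": 0, "ty": 0, "tz": 0.6, "hand": 0}
    - {"wx": 0, "wy": 0, "wz": 0, "tx": 0, "ty": 0, "tz": 0.4, "hand": 0}
    - {"wx": 0, "wy": 0, "wz": 0, "tx": 0, "ty": 0, "tz": 0.3, "hand": 0}
    - {"wx": 0, "wy": 0, "wz": 0, "tx": 0, "ty": 0, "tz": 0.2, "hand": 0}
    - {"wx": 0, "wy": 0, "wz": 0, "tx": 0, "ty": 0, "tz": 0, "hand": 0}
    - {"wx": 0, "wy": 0, "wz": 0, "tx": 0, "ty": 0, "tz": 0, "hand": 0}
  squeeze: 20

```text
time_s: 37.2
eef_pos: [0.4726, -0.3179, 0.0271]
tcp_rot: [0.768, 0.64, 0.0, 0.0]
contact_force: [-0.3, 0.6, -0.1]
width: 0.548
```

Run:
```python
from h import *
go(.4718,-.3173,.0127,79.6)
snap("e4",rs=(220,340,260,410),rt=None)
```

```text
t 37.2 pos [ 0.4726 -0.3179  0.0271] phi 79.61 tilt 0.04 F [-0.3  0.6 -0.1] M [ 0.02 -0.04 -0.03] w 51.5 q7 1.93
turn total wz 0.0 deg -0.0 rows>= 1
after turn: shift totals tx,ty,tz [ 0.02 -0.04  0.57]  rows>= 1
```

View pics/side_e4.png

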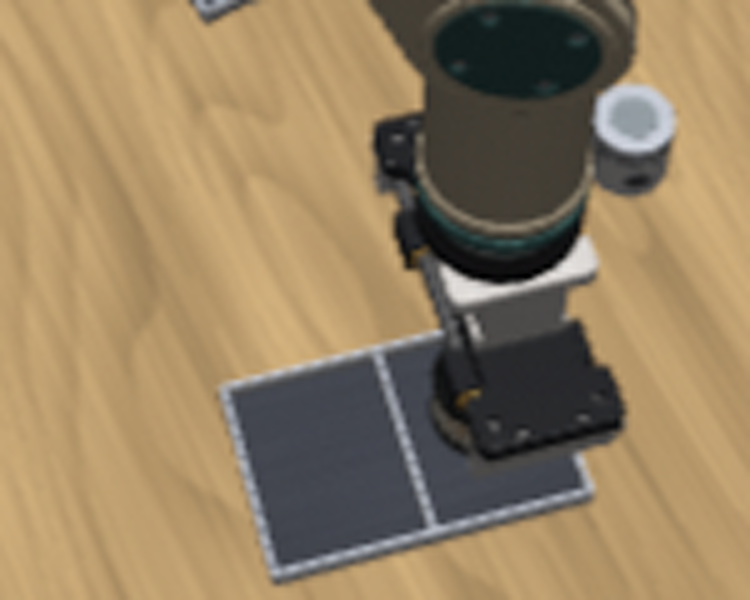

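The cartridge is above the far compartment, clear of the divider. Lowering 14 mm.

>>> send_rows:
  motion:
    - {"wx": 0, "wy": 0, "wz": 0, "tx": 0, "ty": -0.03, "tz": 0.15, "hand": 0}
    - {"wx": 0, "wy": 0, "wz": 0, "tx": 0, "ty": 0, "tz": 0.15, "hand": 0}
    - {"wx": 0, "wy": 0, "wz": 0, "tx": 0, "ty": 0, "tz": 0.1, "hand": 0}
    - {"wx": 0, "wy": 0, "wz": 0, "tx": 0, "ty": 0, "tz": 0.08, "hand": 0}
    - {"wx": 0, "wy": 0, "wz": 0, "tx": 0, "ty": 0, "tz": 0.06, "hand": 0}
    - {"wx": 0, "wy": 0, "wz": 0, "tx": 0, "ty": 0, "tz": 0, "hand": 0}
    - {"wx": 0, "wy": 0, "wz": 0, "tx": 0, "ty": 0, "tz": 0, "hand": 0}
  squeeze: 20

```text
time_s: 37.95
eef_pos: [0.4716, -0.3176, 0.0132]
tcp_rot: [0.768, 0.64, -0.0, -0.0]
contact_force: [0.5, 0.8, -0.1]
width: 0.549
```

>>> send_rows:
  motion:
    - {"wx": 0, "wy": 0, "wz": 0, "tx": 0, "ty": 0, "tz": 0.04, "hand": 0}
    - {"wx": 0, "wy": 0, "wz": 0, "tx": 0, "ty": 0, "tz": 0, "hand": 0}
    - {"wx": 0, "wy": 0, "wz": 0, "tx": 0, "ty": 0, "tz": 0, "hand": 0}
  squeeze: 20

```text
time_s: 38.25
eef_pos: [0.4717, -0.3177, 0.0127]
tcp_rot: [0.768, 0.64, 0.0, 0.0]
contact_force: [-1.7, 1.3, 4.2]
width: 0.549
```

>>> send_rows:
  motion:
    - {"wx": 0, "wy": 0, "wz": 0, "tx": 0, "ty": 0, "tz": -0.02, "hand": 56}
    - {"wx": 0, "wy": 0, "wz": 0, "tx": 0, "ty": 0, "tz": 0, "hand": 64}
    - {"wx": 0, "wy": 0, "wz": 0, "tx": 0, "ty": 0, "tz": 0, "hand": 64}
    - {"wx": 0, "wy": 0, "wz": 0, "tx": 0, "ty": 0, "tz": 0, "hand": 64}
    - {"wx": 0, "wy": 0, "wz": 0, "tx": 0, "ty": 0, "tz": -0.3, "hand": 64}
    - {"wx": 0, "wy": 0, "wz": 0, "tx": 0, "ty": 0, "tz": -0.6, "hand": 64}
    - {"wx": 0, "wy": 0, "wz": 0, "tx": 0, "ty": 0, "tz": -0.9, "hand": 64}
    - {"wx": 0, "wy": 0, "wz": 0, "tx": 0, "ty": 0, "tz": -0.9, "hand": 68}
    - {"wx": 0, "wy": 0, "wz": 0, "tx": 0, "ty": 0, "tz": -0.9, "hand": 68}
    - {"wx": 0, "wy": 0, "wz": 0, "tx": 0, "ty": 0, "tz": -0.5, "hand": 68}
    - {"wx": 0, "wy": 0, "wz": 0, "tx": 0, "ty": 0, "tz": -0.2, "hand": 68}
    - {"wx": 0, "wy": 0, "wz": 0, "tx": 0, "ty": 0, "tz": 0, "hand": 68}
  squeeze: 15

```text
time_s: 39.45
eef_pos: [0.4718, -0.3178, 0.1209]
tcp_rot: [0.768, 0.64, 0.0, 0.001]
contact_force: [0.2, 0.7, -0.1]
width: 0.726
```

Run:
```python
from h import *
go(.618,-.2145,.12)
snap("e5",rs=(220,340,260,410),rt=None)
```

```text
t 39.45 pos [ 0.4718 -0.3178  0.1209] phi 79.6 tilt 0.07 F [ 0.2  0.7 -0.1] M [0.03 0.   0.02] w 68.3 q7 1.93
turn total wz -0.0 deg 0.0 rows>= 0
after turn: shift totals tx,ty,tz [5.12 5.01 0.04]  rows>= 8
```

View pics/side_e5.png

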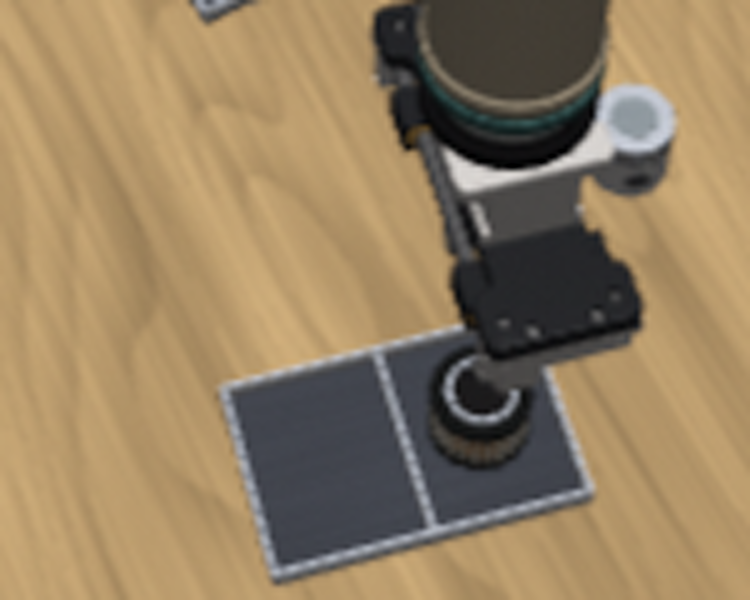

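The short cartridge stands in the far compartment at side zoom (480,405), inside the walls and clear of the divider. Next is the piston.

>>> send_rows:
  motion:
    - {"wx": 0, "wy": 0, "wz": 0, "tx": 0.3, "ty": 0.29, "tz": 0, "hand": 68}
    - {"wx": 0, "wy": 0, "wz": 0, "tx": 0.63, "ty": 0.62, "tz": 0, "hand": 68}
    - {"wx": 0, "wy": 0, "wz": 0, "tx": 0.63, "ty": 0.62, "tz": 0, "hand": 68}
    - {"wx": 0, "wy": 0, "wz": 0, "tx": 0.63, "ty": 0.62, "tz": 0, "hand": 68}
    - {"wx": 0, "wy": 0, "wz": 0, "tx": 0.63, "ty": 0.62, "tz": 0, "hand": 68}
    - {"wx": 0, "wy": 0, "wz": 0, "tx": 0.63, "ty": 0.62, "tz": 0, "hand": 68}
    - {"wx": 0, "wy": 0, "wz": 0, "tx": 0.63, "ty": 0.62, "tz": 0, "hand": 68}
    - {"wx": 0, "wy": 0, "wz": 0, "tx": 0.63, "ty": 0.62, "tz": 0, "hand": 68}
    - {"wx": 0, "wy": 0, "wz": 0, "tx": 0.3, "ty": 0.28, "tz": 0, "hand": 68}
    - {"wx": 0, "wy": 0, "wz": 0, "tx": 0.11, "ty": 0.1, "tz": 0, "hand": 68}
    - {"wx": 0, "wy": 0, "wz": 0, "tx": 0, "ty": 0, "tz": 0, "hand": 68}
    - {"wx": 0, "wy": 0, "wz": 0, "tx": 0, "ty": 0, "tz": 0, "hand": 68}
  squeeze: 15

```text
time_s: 40.7
eef_pos: [0.6167, -0.2154, 0.12]
tcp_rot: [0.769, 0.64, -0.001, -0.0]
contact_force: [-0.6, -0.2, 0.1]
width: 0.722
```

Run:
```python
from h import *
go(.618,-.2145,.011)
snap("f1",rs=(170,290,290,440),rt=None)
```

```text
t 40.7 pos [ 0.6167 -0.2154  0.12  ] phi 79.53 tilt 0.08 F [-0.6 -0.2  0.1] M [-0.01  0.01  0.05] w 67.9 q7 1.7
turn total wz -0.0 deg 0.0 rows>= 0
after turn: shift totals tx,ty,tz [0.04 0.04 4.36]  rows>= 5
```

View pics/side_f1.png

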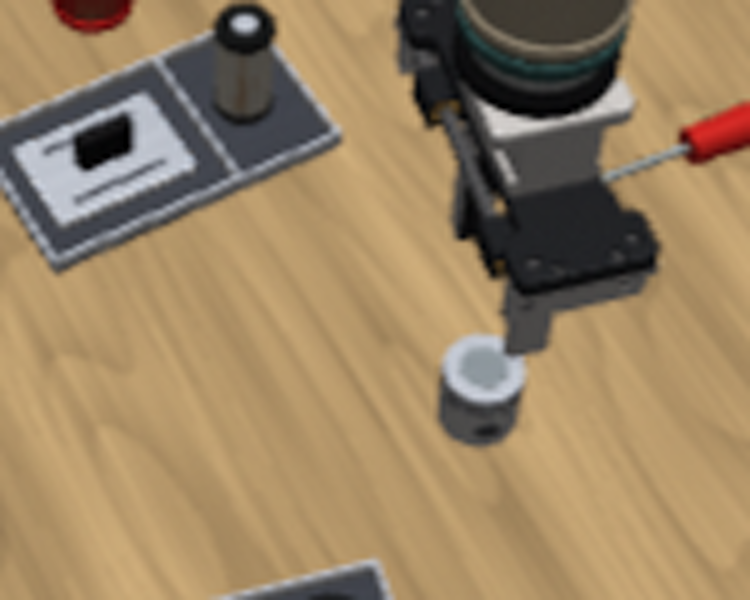

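>>> send_rows:
  motion:
    - {"wx": 0, "wy": 0, "wz": 0, "tx": 0.02, "ty": 0.02, "tz": 0.5, "hand": 70}
    - {"wx": 0, "wy": 0, "wz": 0, "tx": 0, "ty": 0, "tz": 0.8, "hand": 70}
    - {"wx": 0, "wy": 0, "wz": 0, "tx": 0, "ty": 0, "tz": 0.8, "hand": 70}
    - {"wx": 0, "wy": 0, "wz": 0, "tx": 0, "ty": 0, "tz": 0.7, "hand": 70}
    - {"wx": 0, "wy": 0, "wz": 0, "tx": 0, "ty": 0, "tz": 0.6, "hand": 70}
    - {"wx": 0, "wy": 0, "wz": 0, "tx": 0, "ty": 0, "tz": 0.5, "hand": 70}
    - {"wx": 0, "wy": 0, "wz": 0, "tx": 0, "ty": 0, "tz": 0.3, "hand": 70}
    - {"wx": 0, "wy": 0, "wz": 0, "tx": 0, "ty": 0, "tz": 0.16, "hand": 70}
    - {"wx": 0, "wy": 0, "wz": 0, "tx": 0, "ty": 0, "tz": 0, "hand": 70}
    - {"wx": 0, "wy": 0, "wz": 0, "tx": 0, "ty": 0, "tz": 0, "hand": 0}
    - {"wx": 0, "wy": 0, "wz": 0, "tx": 0, "ty": 0, "tz": 0, "hand": 0}
    - {"wx": 0, "wy": 0, "wz": 0, "tx": 0, "ty": 0, "tz": 0, "hand": 0}
    - {"wx": 0, "wy": 0, "wz": 0, "tx": 0, "ty": 0, "tz": 0, "hand": 0}
    - {"wx": 0, "wy": 0, "wz": 0, "tx": 0, "ty": 0, "tz": 0, "hand": 0}
    - {"wx": 0, "wy": 0, "wz": 0, "tx": 0, "ty": 0, "tz": 0, "hand": 0}
  squeeze: 20

```text
time_s: 42.25
eef_pos: [0.6188, -0.2141, 0.0117]
tcp_rot: [0.768, 0.64, 0.0, 0.0]
contact_force: [-0.8, -0.1, 3.1]
width: 0.465
```

Run:
```python
from h import *
st()
```

```text
t 42.25 pos [ 0.6188 -0.2141  0.0117] phi 79.6 tilt 0.04 F [-0.8 -0.1  3.1] M [-0.04  0.08  0.04] w 43.7 q7 1.69
```

>>> send_rows:
  motion:
    - {"wx": 0, "wy": 0, "wz": 0, "tx": 0, "ty": 0, "tz": -0.1, "hand": 0}
    - {"wx": 0, "wy": 0, "wz": 0, "tx": 0, "ty": 0, "tz": -0.3, "hand": 0}
    - {"wx": 0, "wy": 0, "wz": 0, "tx": 0, "ty": 0, "tz": -0.6, "hand": 0}
    - {"wx": 0, "wy": 0, "wz": 0, "tx": 0, "ty": 0, "tz": -0.8, "hand": 0}
    - {"wx": 0, "wy": 0, "wz": 0, "tx": 0, "ty": 0, "tz": -0.8, "hand": 0}
    - {"wx": 0, "wy": 0, "wz": 0, "tx": 0, "ty": 0, "tz": -0.8, "hand": 0}
    - {"wx": 0, "wy": 0, "wz": 0, "tx": 0, "ty": 0, "tz": -0.7, "hand": 0}
    - {"wx": 0, "wy": 0, "wz": 0, "tx": 0, "ty": 0, "tz": -0.4, "hand": 0}
    - {"wx": 0, "wy": 0, "wz": 0, "tx": 0, "ty": 0, "tz": 0, "hand": 0}
  squeeze: 30

```text
time_s: 43.15
eef_pos: [0.6196, -0.2144, 0.1259]
tcp_rot: [0.768, 0.64, 0.001, 0.002]
contact_force: [0.0, 0.1, -0.6]
width: 0.465
```

Run:
```python
from h import *
go(.3922,-.3027,.12,79.6)
snap("f2",rs=(170,290,290,440),rt=None)
```

```text
t 43.15 pos [ 0.6196 -0.2144  0.1259] phi 79.6 tilt 0.21 F [ 0.   0.1 -0.6] M [-0.   -0.02 -0.04] w 43.7 q7 1.69
turn total wz -0.0 deg 0.0 rows>= 1
after turn: shift totals tx,ty,tz [-5.12 -8.31  0.24]  rows>= 10
```

View pics/side_f2.png

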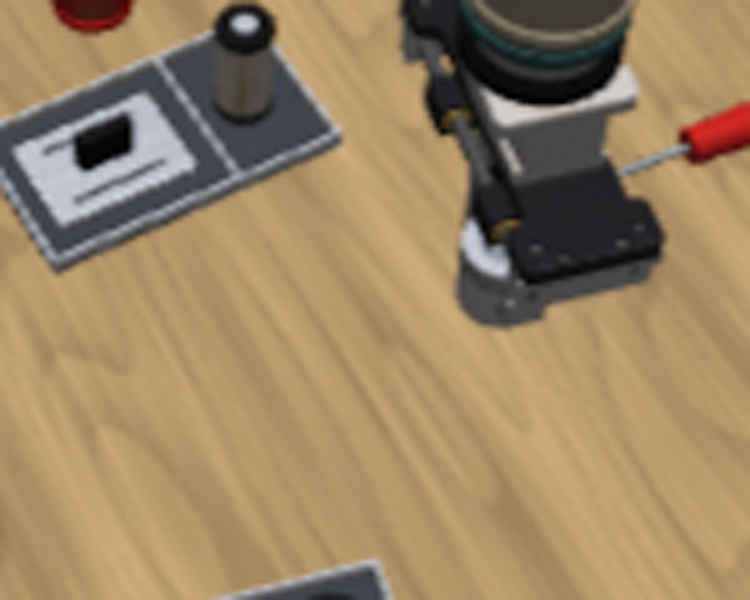

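The piston is held upright at 43.7 mm. I'll carry it to the near compartment.

>>> send_rows:
  motion:
    - {"wx": 0, "wy": 0, "wz": 0, "tx": -0.2, "ty": -0.33, "tz": 0, "hand": 0}
    - {"wx": 0, "wy": 0, "wz": 0, "tx": -0.46, "ty": -0.75, "tz": 0, "hand": 0}
    - {"wx": 0, "wy": 0, "wz": 0, "tx": -0.46, "ty": -0.75, "tz": 0, "hand": 0}
    - {"wx": 0, "wy": 0, "wz": 0, "tx": -0.46, "ty": -0.75, "tz": 0, "hand": 0}
    - {"wx": 0, "wy": 0, "wz": 0, "tx": -0.46, "ty": -0.75, "tz": 0, "hand": 0}
    - {"wx": 0, "wy": 0, "wz": 0, "tx": -0.46, "ty": -0.75, "tz": 0, "hand": 0}
    - {"wx": 0, "wy": 0, "wz": 0, "tx": -0.46, "ty": -0.75, "tz": 0, "hand": 0}
    - {"wx": 0, "wy": 0, "wz": 0, "tx": -0.46, "ty": -0.75, "tz": 0, "hand": 0}
    - {"wx": 0, "wy": 0, "wz": 0, "tx": -0.46, "ty": -0.75, "tz": 0, "hand": 0}
    - {"wx": 0, "wy": 0, "wz": 0, "tx": -0.46, "ty": -0.75, "tz": 0, "hand": 0}
    - {"wx": 0, "wy": 0, "wz": 0, "tx": -0.46, "ty": -0.75, "tz": 0, "hand": 0}
    - {"wx": 0, "wy": 0, "wz": 0, "tx": -0.2, "ty": -0.33, "tz": 0, "hand": 0}
    - {"wx": 0, "wy": 0, "wz": 0, "tx": -0.12, "ty": -0.15, "tz": 0, "hand": 0}
    - {"wx": 0, "wy": 0, "wz": 0, "tx": 0, "ty": 0, "tz": 0, "hand": 0}
    - {"wx": 0, "wy": 0, "wz": 0, "tx": 0, "ty": 0, "tz": 0, "hand": 0}
  squeeze: 30

```text
time_s: 44.7
eef_pos: [0.392, -0.3019, 0.1236]
tcp_rot: [0.768, 0.641, 0.0, 0.0]
contact_force: [-0.0, -0.2, -0.3]
width: 0.462
```

Run:
```python
from h import *
go(.3922,-.3027,.025,79.6)
snap("f3",rs=(220,340,260,410),rt=None)
```

```text
t 44.7 pos [ 0.392  -0.3019  0.1236] phi 79.66 tilt 0.04 F [-0.  -0.2 -0.3] M [ 0.04 -0.06  0.01] w 43.4 q7 1.98
turn total wz 0.001 deg -0.1 rows>= 1
after turn: shift totals tx,ty,tz [-0.03  0.01  3.94]  rows>= 4
```

View pics/side_f3.png

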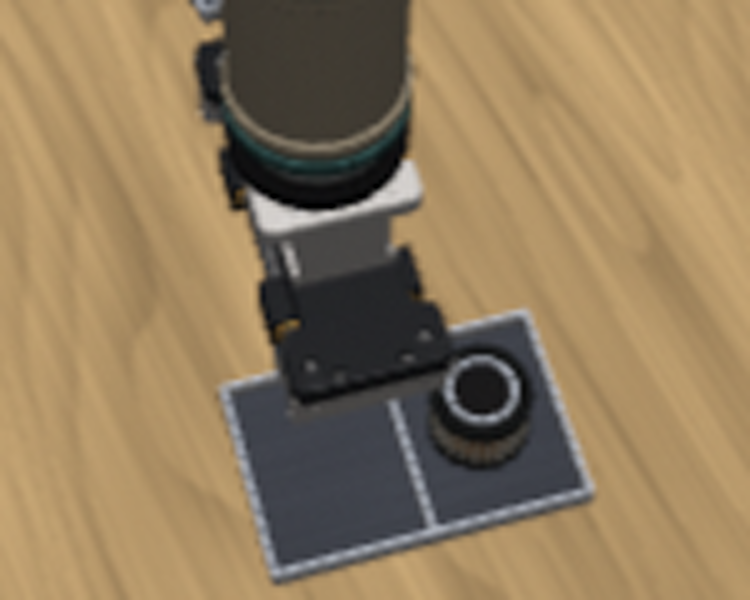

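>>> send_rows:
  motion:
    - {"wx": 0, "wy": 0, "wz": 0, "tx": -0.02, "ty": 0, "tz": 0.4, "hand": 0}
    - {"wx": 0, "wy": 0, "wz": 0, "tx": 0, "ty": 0, "tz": 0.7, "hand": 0}
    - {"wx": 0, "wy": 0, "wz": 0, "tx": 0, "ty": 0, "tz": 0.7, "hand": 0}
    - {"wx": 0, "wy": 0, "wz": 0, "tx": 0, "ty": 0, "tz": 0.7, "hand": 0}
    - {"wx": 0, "wy": 0, "wz": 0, "tx": 0, "ty": 0, "tz": 0.6, "hand": 0}
    - {"wx": 0, "wy": 0, "wz": 0, "tx": 0, "ty": 0, "tz": 0.4, "hand": 0}
    - {"wx": 0, "wy": 0, "wz": 0, "tx": 0, "ty": 0, "tz": 0.3, "hand": 0}
    - {"wx": 0, "wy": 0, "wz": 0, "tx": 0, "ty": 0, "tz": 0.15, "hand": 0}
    - {"wx": 0, "wy": 0, "wz": 0, "tx": 0, "ty": 0, "tz": 0, "hand": 0}
    - {"wx": 0, "wy": 0, "wz": 0, "tx": 0, "ty": 0, "tz": 0, "hand": 0}
  squeeze: 30

```text
time_s: 45.75
eef_pos: [0.3912, -0.303, 0.0253]
tcp_rot: [0.768, 0.64, 0.0, 0.0]
contact_force: [-0.0, -0.6, -2.7]
width: 0.462
```

Run:
```python
from h import *
go(.3922,-.3027,.0147,79.6)
snap("f4",rs=(220,340,260,410),rt=None)
```

```text
t 45.75 pos [ 0.3912 -0.303   0.0253] phi 79.61 tilt 0.04 F [-0.  -0.6 -2.7] M [ 0.05 -0.   -0.03] w 43.4 q7 1.98
turn total wz 0.0 deg -0.0 rows>= 1
after turn: shift totals tx,ty,tz [0.02 0.04 0.42]  rows>= 1
```

View pics/side_f4.png

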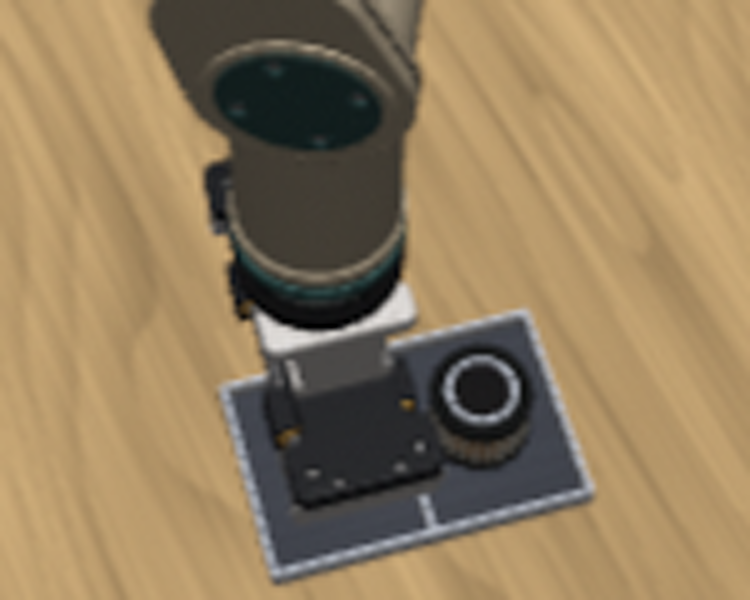

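The piston is over the near compartment, with the gripper body clear above the short cartridge. I'll lower it the last 10 mm.

>>> send_rows:
  motion:
    - {"wx": 0, "wy": 0, "wz": 0, "tx": 0.02, "ty": 0.04, "tz": 0.12, "hand": 0}
    - {"wx": 0, "wy": 0, "wz": 0, "tx": 0, "ty": 0, "tz": 0.12, "hand": 0}
    - {"wx": 0, "wy": 0, "wz": 0, "tx": 0, "ty": 0, "tz": 0.08, "hand": 0}
    - {"wx": 0, "wy": 0, "wz": 0, "tx": 0, "ty": 0, "tz": 0.07, "hand": 0}
    - {"wx": 0, "wy": 0, "wz": 0, "tx": 0, "ty": 0, "tz": 0, "hand": 0}
    - {"wx": 0, "wy": 0, "wz": 0, "tx": 0, "ty": 0, "tz": 0, "hand": 0}
  squeeze: 30

```text
time_s: 46.4
eef_pos: [0.3919, -0.3025, 0.0152]
tcp_rot: [0.768, 0.64, -0.0, -0.0]
contact_force: [0.4, 0.2, -1.0]
width: 0.463
```

>>> send_rows:
  motion:
    - {"wx": 0, "wy": 0, "wz": 0, "tx": 0, "ty": 0, "tz": 0.04, "hand": 0}
    - {"wx": 0, "wy": 0, "wz": 0, "tx": 0, "ty": 0, "tz": 0, "hand": 0}
    - {"wx": 0, "wy": 0, "wz": 0, "tx": 0, "ty": 0, "tz": 0, "hand": 0}
  squeeze: 30

```text
time_s: 46.7
eef_pos: [0.392, -0.3026, 0.0146]
tcp_rot: [0.768, 0.64, 0.0, 0.0]
contact_force: [-0.8, 0.8, 5.4]
width: 0.469
```

Contact (5 N). Release and retreat.

>>> send_rows:
  motion:
    - {"wx": 0, "wy": 0, "wz": 0, "tx": 0, "ty": 0, "tz": -0.02, "hand": 50}
    - {"wx": 0, "wy": 0, "wz": 0, "tx": 0, "ty": 0, "tz": 0, "hand": 62}
    - {"wx": 0, "wy": 0, "wz": 0, "tx": 0, "ty": 0, "tz": 0, "hand": 62}
    - {"wx": 0, "wy": 0, "wz": 0, "tx": 0, "ty": 0, "tz": 0, "hand": 62}
    - {"wx": 0, "wy": 0, "wz": 0, "tx": 0, "ty": 0, "tz": -0.3, "hand": 62}
    - {"wx": 0, "wy": 0, "wz": 0, "tx": 0, "ty": 0, "tz": -0.6, "hand": 62}
    - {"wx": 0, "wy": 0, "wz": 0, "tx": 0, "ty": 0, "tz": -0.9, "hand": 62}
    - {"wx": 0, "wy": 0, "wz": 0, "tx": 0, "ty": 0, "tz": -0.9, "hand": 62}
    - {"wx": 0, "wy": 0, "wz": 0, "tx": 0, "ty": 0, "tz": -0.9, "hand": 62}
    - {"wx": 0, "wy": 0, "wz": 0, "tx": 0, "ty": 0, "tz": -0.9, "hand": 62}
    - {"wx": 0, "wy": 0, "wz": 0, "tx": 0, "ty": 0, "tz": -0.9, "hand": 62}
    - {"wx": 0, "wy": 0, "wz": 0, "tx": 0.7, "ty": 0, "tz": -0.5, "hand": 62}
    - {"wx": 0, "wy": 0, "wz": 0, "tx": 0.8, "ty": 0, "tz": 0, "hand": 62}
    - {"wx": 0, "wy": 0, "wz": 0, "tx": 0.8, "ty": 0, "tz": 0, "hand": 62}
    - {"wx": 0, "wy": 0, "wz": 0, "tx": 0.8, "ty": 0, "tz": 0, "hand": 62}
    - {"wx": 0, "wy": 0, "wz": 0, "tx": 0.8, "ty": 0, "tz": 0, "hand": 62}
    - {"wx": 0, "wy": 0, "wz": 0, "tx": 0.4, "ty": 0, "tz": 0, "hand": 62}
    - {"wx": 0, "wy": 0, "wz": 0, "tx": 0, "ty": 0, "tz": 0, "hand": 62}
    - {"wx": 0, "wy": 0, "wz": 0, "tx": 0, "ty": 0, "tz": 0, "hand": 62}
  squeeze: 15

```text
time_s: 48.6
eef_pos: [0.4113, -0.1975, 0.1624]
tcp_rot: [0.768, 0.64, -0.0, 0.0]
contact_force: [-0.3, -1.1, 0.5]
width: 0.661
```

Run:
```python
from h import *
st()
snap("g",rs=(100,350,200,460),rt=(130,270,160,460),f=2.6)
```

```text
t 48.6 pos [ 0.4113 -0.1975  0.1624] phi 79.59 tilt 0.04 F [-0.3 -1.1  0.5] M [ 0.   -0.   -0.03] w 62.1 q7 1.77
```

View pics/side_g.png

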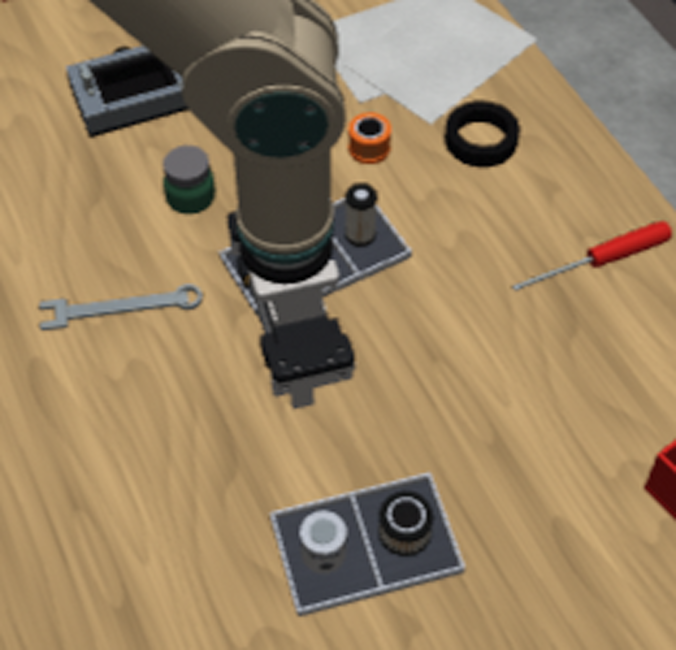

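View pics/top_g.png

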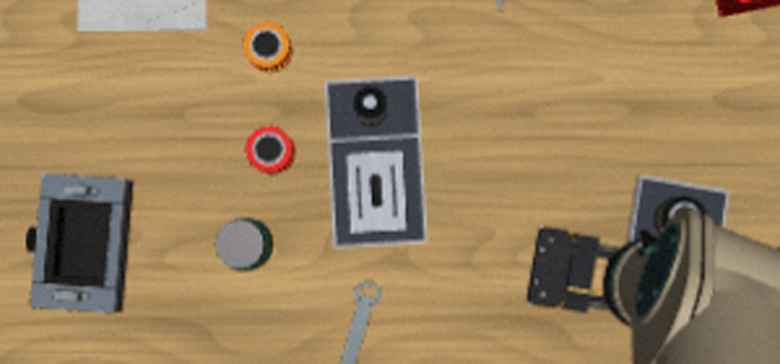

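Both trays are filled. The top view shows the cover flat at (376,190) and the tall cartridge at (371,102). In the side view the piston is at (323,540) and the short cartridge at (405,522), one per compartment. Both buttons are across at top (82,190) and (70,296), and the red and orange look-alikes have not moved. The arm is touching nothing.

```bash
python3 -c "
from h import *
print(hand_in())"
```

```text
the job is handed in; nothing more can be done
None
```

I made up both service kits and handed the job in at about 48.7 s, well under the 128 s limit.

- **Buttons:** I turned both turn buttons aside, about 79° (far) and 88° (near), so both wings lie across the housing's short ends.
- **Uneven tray:** The cover lies flat in the large compartment and the tall cartridge stands in the small one.
- **Even tray:** The short black cartridge stands in the far compartment and the piston in the near one.
- **Setting down:** I lowered each part slowly until the wrist force showed contact with the tray floor (4–11 N), then opened the fingers. The highest force I read was about 11 N.

The last pictures show every part upright or flat inside its compartment and both buttons across. The red and orange look-alikes have not moved, and the gripper was clear, at a height of 0.16 m.

**Checks that disagreed or fell short:**
- The two cameras differed by 2–5 mm in y on the housing, the trays and the short cartridge. I went mainly by the top camera, and all the grasps and placements still fitted.
- In the last top view the arm hid part of the even tray, so those two parts were checked in the side view only.
- One move call was refused because its rows lacked some keys. It moved nothing.

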